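Put the graded cups away under the bayonet cover

TASK

Put the tea cups away on their stand: turn the steel cover a quarter turn to unlock it, lift it off and stand it upright on the table clear of the stand, then nest all the white cups mouth down in the middle of the stand's plate, each larger cup over the smaller ones, so that every rim rests on the plate. Put the cover back over them, twist it clockwise a quarter turn until it clicks locked against its stops, and let go; leave the teapot and the sugar dish where they are.

Things in the scene. Friction and masses are not known exactly. Their poses are not given: they have to be found in the camera images.
- stand: Fixed cup stand: round brown wooden plate, 176 mm across, origin at the centre of its underside, plate top 12 mm above it. Two equal steel bayonet claws stand on it, one the other turned 180 deg about z. Each has a roof 51 to 73 mm from the centre (underside 12, top 18 mm above the plate) and an outer wall 67 mm from the centre. Angles below are about its z, counter-clockwise seen from above, from +x.
- stand_lock (a point): Where one ear of the locked cover lies, on the stand's +x, 55 mm from its axis, 16 mm above its underside, at the clockwise end of a claw, against a fixed end stop; the other ear is then opposite, on -x. Axes as the stand's. A brass spring catch 19 deg counter-clockwise of here yields outwards and snaps back behind the ear (well under 1 N m turns the cover past both).
- stand_gap (a point): On the stand's +y, 55 mm from its axis, on the plate top: in one of two opposite gaps where the ears enter from above. The claw roofs cover -17 to 60 and 163 to 240 deg; the gaps are 60 to 163 and 240 to 343 deg. The bar (ear centre) may be at 76 to 147 deg when the cover is lowered or lifted; 90 is usual.
- cover_grip (a point): Centre of the cover's black bar handle: 80 mm long (cover's x), 22 mm wide (y), 32 mm high, 110 mm above the cover's lower rim, 16 mm above the bell's top. The cover starts locked on the stand, bar along the stand's x. Free it by a quarter turn counter-clockwise seen from above, then lift straight up; lock it by lowering it with the ears in the gaps and turning clockwise past the click to the stops.
- cover: The cover: steel bell open below, 96 mm outside and 90 mm inside diameter, 94 mm high, 90 mm high inside, about 0.35 kg. Origin at the centre of its lower rim, z up. Two flat ears at the rim, 24 mm wide, 7 mm thick (from 1 to 8 mm above the rim), reach 64 mm from the axis along its +x and -x, in line with the bar. Half a turn leaves it the same. Seated, its rim rests on the plate.
- cup1_mid (a point): White plastic cup, number 1 of 4 by size (1 the smallest); standing mouth down, closed end up, on the table. Outside diameter 45 mm at the mouth (below) and 33 mm at the closed end (above), height 58 mm, wall 2.5 mm, end 3 mm thick. This point is on the axis half-way up, 29 mm above the mouth's rim; z points up out of the closed end. May be absent.
- cup2_mid (a point): White plastic cup, number 2 of 4 by size (1 the smallest); standing mouth down, closed end up, on the table. Outside diameter 55 mm at the mouth (below) and 43 mm at the closed end (above), height 65 mm, wall 2.5 mm, end 3 mm thick. This point is on the axis half-way up, 32.5 mm above the mouth's rim; z points up out of the closed end. May be absent.
- cup3_mid (a point): White plastic cup, number 3 of 4 by size (1 the smallest); standing mouth down, closed end up, on the table. Outside diameter 65 mm at the mouth (below) and 53 mm at the closed end (above), height 72 mm, wall 2.5 mm, end 3 mm thick. This point is on the axis half-way up, 36 mm above the mouth's rim; z points up out of the closed end. May be absent.
- cup4_mid (a point): White plastic cup, number 4 of 4 by size (1 the smallest); standing mouth down, closed end up, on the table. Outside diameter 75 mm at the mouth (below) and 63 mm at the closed end (above), height 79 mm, wall 2.5 mm, end 3 mm thick. This point is on the axis half-way up, 39.5 mm above the mouth's rim; z points up out of the closed end. May be absent.
- teapot: White porcelain teapot, 140 mm across and 130 mm high, with spout and handle along its y; bystander. Origin under its centre.
- sugar_dish: Small glass sugar dish, 104 mm across, 50 mm high; bystander. Origin under its centre.
Not all that is in view belongs to the job. Leave any orange or turquoise look-alike of the part that bears cup4_mid alone.

How it is judged:
On the way, in this order (a step that is already met when the one before it is completed fails the run):
1. the cover stands upright on the table, clear of the stand (horizontal distance between cover_grip and stand above 0.135 m and height (world z) of cover_grip below 0.12 m and angle between cover_grip's own z axis and vertical below 0.15 rad), for 0.2 s.
2. all the cups are nested mouth down on the middle of the stand's plate, with the cover still off (horizontal distance between each of cup1_mid, cup2_mid, cup3_mid, cup4_mid and stand below 0.018 m and z of cup1_mid in the frame of stand below 0.046 m and angle between each of cup1_mid, cup2_mid, cup3_mid, cup4_mid's own z axis and vertical below 0.15 rad and z of cup2_mid in the frame of stand below 0.0495 m and z of cup3_mid in the frame of stand below 0.053 m and z of cup4_mid in the frame of stand below 0.0565 m and horizontal distance between cover_grip and stand above 0.12 m), for 0.2 s.
At the end, for the whole second after the job is handed in: Every cup stands mouth down (0.15 rad), its rim within 5 mm of the plate and its axis within 18 mm of the stand's centre; the cover is seated (handle centre below 126 mm over the stand's underside, within 8 mm of the centre), its bar within 0.14 rad of the stand's x, upright (0.08 rad), at rest (horizontal distance between each of cup1_mid, cup2_mid, cup3_mid, cup4_mid and stand below 0.018 m and z of cup1_mid in the frame of stand below 0.046 m and angle between each of cup1_mid, cup2_mid, cup3_mid, cup4_mid's own z axis and vertical below 0.15 rad and z of cup2_mid in the frame of stand below 0.0495 m and z of cup3_mid in the frame of stand below 0.053 m and z of cup4_mid in the frame of stand below 0.0565 m and angle between the x axis of cover_grip and the x axis of stand, either way round below 0.14 rad and horizontal distance between cover_grip and stand below 0.008 m and z of cover_grip in the frame of stand below 0.126 m and angle between cover_grip's own z axis and vertical below 0.08 rad and linear speed of cover below 0.02 m/s); the robot touches nothing.
It fails at once if the teapot or the sugar dish is shifted more than 3 cm (distance of any of teapot, sugar_dish from where it was at the start of the episode above 0.03 m).
Of cup1, cup2, cup3, cup4 only 3 to 4 are there at a start; the rules pass over those that are not, and their reading is None.
At some moment in a run one of cup1, cup2, cup3, cup4 may be knocked a few centimetres aside while the robot is not near it.
It also fails if it takes over 210 s, if anything falls off the work surface, if the arm or the gripper's body presses on something with over 40 N, if the wrist force passes 120 N, or if a joint passes its speed limit or range.

ROBOT

A 7-joint arm with a two-finger parallel gripper is mounted at the origin on the work surface. World frame = base frame: x ahead of the robot, y to its left, z up, the work surface at z = 0. Lengths are in m, angles in rad, forces in N, time in s.
With the tool pointing down it reaches from about 0.375 to 0.925 m from the base axis. Payload 3.1 kg.
Tool frame: the origin (TCP) lies where the fingers leave the gripper's body, on its centre line; the fingertips stand 73 mm ahead of it and the grasp point (between the pads) lies 54 mm ahead of it (ctrl.tip_extent is the distance from the TCP to the fingertips, in m); z points along the fingers, y is the direction in which the jaws open and shut (so a half turn about z gives the same grasp; the last joint's range is limited). The gripper opens to 85 mm and grips with 20 to 120 N. Pads are 22 mm wide; open, the fingers measure 114 mm over their backs; the gripper's body (76 mm by 85 mm) begins 54 mm behind the grasp point. The pads swing forward as they close: fully open they stand 13 mm farther back than shut.
Start: joints at [-1.348, 0.383, 0.044, 1.598, -0.018, 1.161, -0.05], TCP at [0.205, 0.617, 0.304] pointing down, gripper open.
Joint ranges: [-2.61, 2.61], [-0.41, 2.15], [-1.48, 1.57], [0, 2.5], [-1.57, 4.71], [0.05, 1.97], [-2.85, 2.85]. Speed limits (rad/s): [2.79, 2.79, 3.14, 3.14, 3.14, 3.14, 3.14].

INTERFACE

Orientations are given as a unit quaternion [w, x, y, z].
In Python, from cell import status, imaging, ctrl gives the robot as it stands.
- The arm moves only by the tool jog_arm, never from a script. Its argument "increments" is a list of rows, each a list of 3 entries, a list of its own where there are three numbers: the turn, a rotation vector about the tool's x, y, z in rad, then the shift along the tool's x, y, z in m, then the opening, from 0 (shut) to 1 (fully open). In form: [[[wx, wy, wz], [x, y, z], jaw], ...]. A call has 1 to 12 rows; each row is the pose to reach, as a shift and turn from the pose commanded when the call began, along the tool's axes at that moment; what a row does not reach only later rows make up. A row lasts 1/8 s, in which the tool goes at most 62.5 mm and 10.7 degrees, less where a joint would pass 70% of its speed; a pose out of reach is approached as far as the arm can. A call with a gripper value outside its range is refused whole. The fingers move at their own pace and stop on an object; "grip_force" is the grip in N (left out, the last holds). Time passes only in rows, so rows that repeat a pose let the fingers close. It gives the time, the measured TCP pose, the force and the opening at its end, in the units of the state.
- status.state(): the state, without advancing time (a new reading comes with each control period).
- imaging.grab_frame(name): name is "side" or "top"; returns a dict with "img" (420x560x3 uint8, red, green, blue), "mtx" (3x3 intrinsics, pixels), "xyz" and "attitude" of the camera in the world. Camera axes: x right, y up, looking along -z (the intrinsics and any distortion apply to the point x, -y, -z); pixel columns grow to the right and rows downward; lengths in m; the calibration is good to about 2 mm. A picture is of the moment at which its call begins. There is no depth.
- ctrl.close_job(): hands the job in, once; it reports no verdict.
The state is a dict: "clock": time; "joint_positions": joint angles; "joint_vel": joint speeds; "effort": joint torques, N m; "tcp_pos": TCP position; "tool_rot": TCP orientation; "force": force on the tool from outside, world axes, zero at the start; "wrist_torque": the same for the moment, N m; "grip_width": finger opening in m.
Only numpy, scipy, OpenCV 4.12 (cv2) and the standard library are available. Lean on these libraries where they do the work, as an engineer would, in place of code of your own. Each camera call takes 0.05 s, during which the arm holds its last target.

## Working session

There is one attempt and no reset: what is moved stays moved. The work goes in short steps, Python scripts to look and compute and a tool call to move; the robot and the scene stay as the last step left them, time stands still between calls to the robot, and variables do not carry over. Pictures are saved under pics/ and viewed, and the job is handed in when it is done.

Besides the shell and the picture viewer there is one more tool, called after "Emit:" as name(argument=value, ...) on one line, values as JSON. jog_arm: Moves the arm, as the interface text tells. Its arguments: {"type":"object","properties":{"increments":{"type":"array"},"grip_force":{"type":"number"}},"required":["increments"]}

```bash
ls; mkdir -p pics
python3 - <<'E'
from cell import status, imaging, ctrl
import cv2
print(status.state(), ctrl.tip_extent)
for n in("side","top"):
    f=imaging.grab_frame(n); cv2.imwrite(f"pics/{n}0.png",f["img"][:,:,::-1]); print(n,f["mtx"],f["xyz"],f["attitude"],[k for k in f])
E
```

```text
pics
{'clock': 0.0, 'joint_positions': array([-1.34783175,  0.383851  ,  0.04385335,  1.59961157, -0.01790249,
        1.16118858, -0.04988856]), 'joint_vel': array([-1.28827402e-03, -8.51514223e-05,  4.71236728e-04,  7.64467215e-04,
       -9.26478624e-04,  6.08293971e-04,  1.41323278e-03]), 'effort': array([ 7.16177897e-05, -4.33454561e+01,  1.02435809e+00, -2.49510384e+01,
        1.04648899e-02,  1.12023079e-02,  3.75233455e-06]), 'tcp_pos': array([0.20470593, 0.61611759, 0.30245945]), 'tool_rot': array([-1.38996619e-04,  1.59660118e-01,  9.87171145e-01, -1.32558771e-03]), 'force': array([0.20056977, 0.2640056 , 0.55168309]), 'wrist_torque': array([ 0.0358687 ,  0.02524297, -0.02056554]), 'grip_width': 0.08547451491333187} 0.0726
side [[388.65157966   0.         272.13584922]
 [  0.         388.65157966 206.91464625]
 [  0.           0.           1.        ]] [0.3930111  0.75514801 0.7773925 ] [-0.07897033 -0.02319094  0.39033177  0.91698799] ['img', 'mtx', 'xyz', 'attitude']
top [[504.61435629   0.         278.93803321]
 [  0.         504.61435629 208.79756998]
 [  0.           0.           1.        ]] [0.31370033 0.04155253 1.36233337] [ 0.71452379  0.05610863 -0.04932744 -0.69561079] ['img', 'mtx', 'xyz', 'attitude']
```

View pics/side0.png

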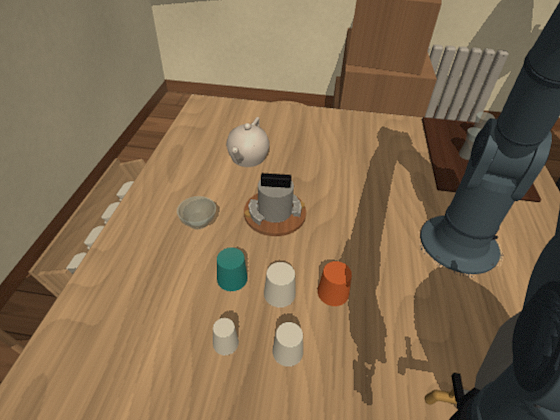

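View pics/top0.png

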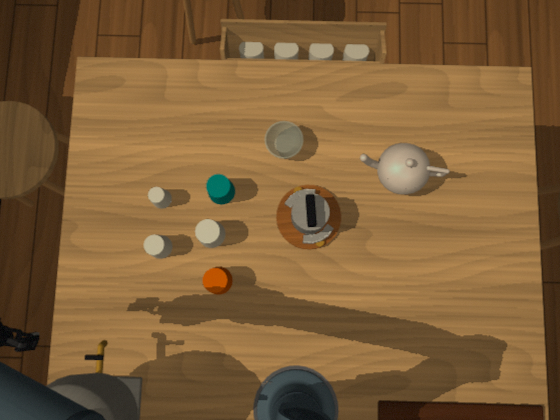

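```bash
cat > h.py <<'E'
import numpy as np, cv2
from scipy.spatial.transform import Rotation as R
from cell import status, imaging, ctrl
def rot(q): return R.from_quat([q[1],q[2],q[3],q[0]])
class Cam:
    def __init__(s,n):
        f=imaging.grab_frame(n); s.img=f["img"]; s.K=np.array(f["mtx"]); s.t=np.array(f["xyz"]); s.R=rot(f["attitude"]).as_matrix(); s.n=n
    def proj(s,P):
        p=(np.atleast_2d(P)-s.t)@s.R; p=p*[1,-1,-1]; q=p@s.K.T; return q[:,:2]/q[:,2:]
    def ray(s,uv):
        uv=np.atleast_2d(uv).astype(float); d=np.c_[uv,np.ones(len(uv))]@np.linalg.inv(s.K).T*[1,-1,-1]; d=d@s.R.T
        return d/np.linalg.norm(d,axis=1)[:,None]
    def plane(s,uv,z):
        d=s.ray(uv); return s.t+d*((z-s.t[2])/d[:,2])[:,None]
    def save(s,name,box=None,k=1):
        im=s.img[:,:,::-1]
        if box: im=im[box[1]:box[3],box[0]:box[2]]
        cv2.imwrite("pics/"+name,cv2.resize(im,None,fx=k,fy=k,interpolation=cv2.INTER_CUBIC))
def blobs(mask,amin=30):
    n,l,st,c=cv2.connectedComponentsWithStats(mask.astype(np.uint8))
    return [(c[i],st[i],l==i) for i in range(1,n) if st[i,4]>=amin]
E
python3 - <<'E'
from h import *
s=Cam("side");t=Cam("top")
s.save("sidecrop0.png",(190,100,370,380),2)
t.save("topcrop0.png",(130,110,360,310),3)
s.save("sidetray.png",(410,60,560,280),3)
for c in (s,t):
    hsv=cv2.cvtColor(c.img,cv2.COLOR_RGB2HSV)
    m=(hsv[:,:,1]<70)&(hsv[:,:,2]>120)
    for b in blobs(m,60): print(c.n,b[0].round(1),b[1], c.plane(b[0],0.06).round(3))
E
```

```text
side [130.9  82. ] [    0     0   356   284 44150] [[ 1.161 -0.577  0.06 ]]
side [454.8  42.8] [ 426    0   76  119 3523] [[-0.183 -1.271  0.06 ]]
side [541.9  12.2] [530   0  30  33 542] [[-0.765 -1.858  0.06 ]]
side [465.8  81.7] [448  47  35  73 569] [[-0.156 -0.85   0.06 ]]
side [478.   83.1] [460  48  36  73 555] [[-0.203 -0.847  0.06 ]]
side [492.3  86.8] [472  50  39  72 810] [[-0.254 -0.826  0.06 ]]
side [248.  142.8] [ 227  117   42   50 1300] [[ 0.625 -0.258  0.06 ]]
side [124.  189.4] [117 181  17  20 135] [[0.914 0.025 0.06 ]]
side [275.1 190.5] [258 180  36  18 288] [[ 0.503 -0.047  0.06 ]]
side [296.2 204.9] [292 194  10  20 119] [[ 0.439 -0.     0.06 ]]
side [196.4 209.9] [177 197  39  29 797] [[0.694 0.067 0.06 ]]
side [254.8 209.8] [249 199  15  22 170] [[0.544 0.038 0.06 ]]
side [109.5 211.1] [102 202  18  22 156] [[0.914 0.112 0.06 ]]
side [ 92.8 235.8] [ 84 226  20  23 184] [[0.914 0.199 0.06 ]]
side [ 75.8 260.8] [ 66 253  20  16 161] [[0.915 0.277 0.06 ]]
side [279.9 284.4] [ 264  262   31   45 1164] [[0.444 0.259 0.06 ]]
side [224.3 336.4] [213 318  25  37 750] [[0.534 0.399 0.06 ]]
side [288.4 344. ] [ 273  322   30   44 1076] [[0.407 0.393 0.06 ]]
top [252.4  49.5] [244  43  19  15 242] [[0.949 0.142 0.06 ]]
top [285.2  50.5] [275  43  23  16 314] [[0.948 0.052 0.06 ]]
top [320.3  51.1] [309  44  24  16 320] [[ 0.949 -0.044  0.06 ]]
top [355.4  52. ] [343  45  26  15 325] [[ 0.948 -0.14   0.06 ]]
top [288.2 142.1] [275 131  28  26 420] [[0.69  0.037 0.06 ]]
top [403.4 168.3] [ 371  144   78   50 2016] [[ 0.626 -0.268  0.06 ]]
top [156.1 195. ] [148 187  17  21 213] [[0.538 0.38  0.06 ]]
top [299.6 207.5] [285 189  35  41 575] [[0.514 0.003 0.06 ]]
top [207.3 231.4] [196 219  24  28 481] [[0.445 0.241 0.06 ]]
top [315.5 236.9] [303 231  28  12 194] [[ 0.438 -0.04   0.06 ]]
top [153.8 244.6] [144 235  20  21 328] [[0.407 0.378 0.06 ]]
```

View pics/sidecrop0.png

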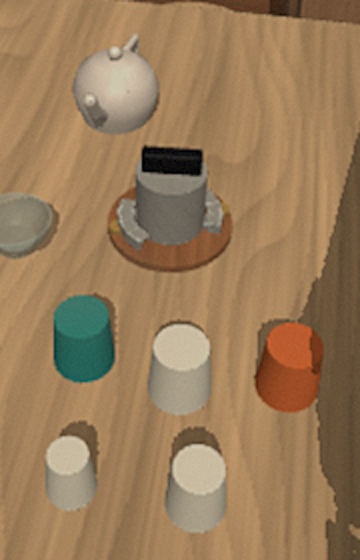

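View pics/topcrop0.png

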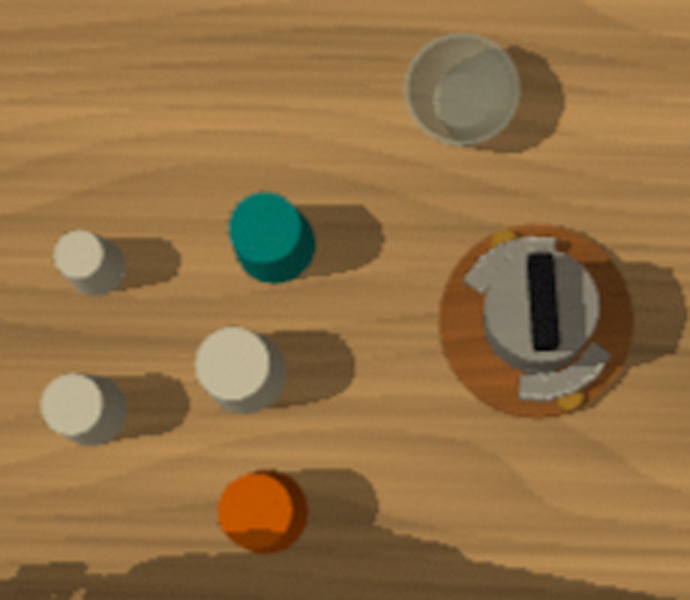

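View pics/sidetray.png

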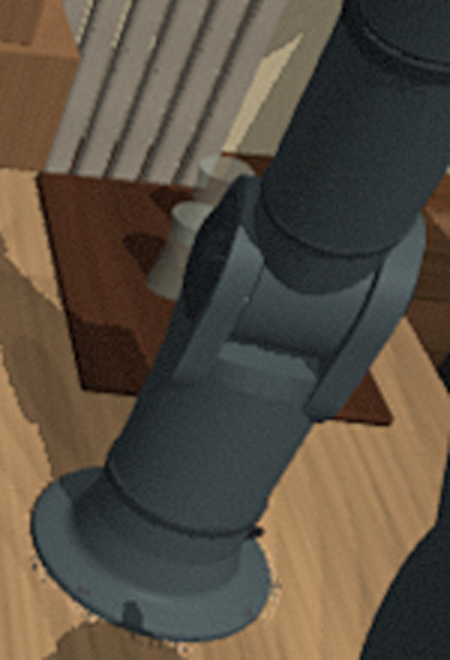

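```bash
cat > meas.py <<'E'
from h import *
def cup(t,c,zh,r):
    # bright top face in window round pixel
    g=cv2.cvtColor(t.img,cv2.COLOR_RGB2GRAY).astype(float)
    return g
E
python3 - <<'E'
from h import *
s=Cam("side");t=Cam("top")
hsv=cv2.cvtColor(t.img,cv2.COLOR_RGB2HSV)
for (u,v),nm in (((155,194),'A'),((153,243),'B'),((206,230),'C')):
    w=t.img[v-16:v+20,u-16:u+22].astype(int)
    g=w.sum(2)//3
    print(nm,'\n'.join(' '.join('%3d'%x for x in r[::2]) for r in g[::4]))
# bar
for c in (t,s):
    v=cv2.cvtColor(c.img,cv2.COLOR_RGB2HSV)[:,:,2]
    for b in blobs(v<28,80):
        if (c is t and 280<b[0][0]<340 and 180<b[0][1]<250) or (c is s and 250<b[0][0]<310 and 160<b[0][1]<200):
            print(c.n,b[0],b[1],cv2.minAreaRect(np.argwhere(b[2])[:,::-1].astype(np.float32)))
# plate
for c in (t,s):
    h=cv2.cvtColor(c.img,cv2.COLOR_RGB2HSV)
    for p in ((285,225),(320,244)) if c is t else ((272,228),(300,222)): print(c.n,h[p[1],p[0]])
print(t.img[150,200],h[300,300])
st=status.state(); print(rot(st['tool_rot']).as_matrix().round(3))
E
```

```text
A 123 118 116 113 113 115 114 113 116 116 117 119 117 119 119 120 120 119 120
108 107 108 108 110 111 109 111 111 112 112 113 112 114 114 114 113 114 117
114 113 112 113 113 114 115 113 124 124 115 114 115 115 114 113 114 114 116
123 120 121 121 121 142 172 170 172 171 170 172  99  76  76  77  78  77  78
117 117 117 118 127 171 170 170 171 171 172 171 163  81  75  73  79  81  78
123 124 123 124 125 167 172 171 172 171 171 170 116  84  80  80  79  83  83
122 121 122 122 119 121 130 142 147 133 114  91  89  88  85  82  83  76  77
107 107 111 111 113 111 113 115 118 110  99  91  88  89  85  76  76 109 108
113 114 114 113 112 112 112 110 111 111 110 110 110 110 108 112 110 110 109
B 112 110 112 111 110 112 111 111 113 112 114 113 113 115 113 114 114 115 114
117 116 119 115 118 118 120 119 119 120 120 121 122 121 120 121 122 123 122
120 118 120 119 121 120 133 160 164 161 148  90  84  93  93  95  95  95  95
117 121 120 119 152 171 173 172 172 172 172 172 169  86  72  72  76  79  78
123 123 125 141 171 173 171 172 171 170 171 173 173 146  78  76  76  75  74
118 120 116 134 172 173 171 171 
[... 679 characters left out ...]
74 173 173 174 173 174 174 174 162  83  79  81  76
 82 116 118 124 165 174 172 174 174 172 173 172 173 157  89  86  84  82  79
 76  86 118 120 119 127 141 173 173 175 158 112  87  89  88  88  86  80  82
 75  73 117 115 117 118 113 108 110 104  96  90  90  95 104 100  99 100 106
top [310.70517928 210.43027888] [306 195  10  32 251] ((310.7461853027344, 210.44668579101562), (31.34870147705078, 7.979669570922852), 85.91438293457031)
side [275.25483871 180.31290323] [261 174  30  13 310] ((275.5, 180.0), (12.0, 29.0), 90.0)
top [ 13 192 125]
top [ 19 193 157]
side [ 12 153 132]
side [ 12 153 130]
[181 136  82] [ 16 114 176]
[[-0.949  0.315 -0.   ]
 [ 0.315  0.949 -0.001]
 [-0.    -0.001 -1.   ]]
```

```bash
cat > meas.py <<'E'
from h import *
H={1:.058,2:.065,3:.072,4:.079}; DT={1:.033,2:.043,3:.053,4:.063}
def faces(t,zoff=0.,lo=150,box=None):
    g=t.img.astype(int).sum(2)/3; hs=cv2.cvtColor(t.img,cv2.COLOR_RGB2HSV)
    m=(g>lo)&(hs[:,:,1]<60)
    out=[]
    for c,st,l in blobs(m,100):
        if st[4]>700: continue
        best=None
        for k in H:
            p=t.plane(c,H[k]+zoff)[0]; d=np.linalg.norm(p-t.t); 
            cosv=-t.ray(c)[0][2]; f=t.K[0,0]
            A=st[4]*(p-t.t)[2]**2/f**2   # plane normal ~ optical axis
            D=2*np.sqrt(A/np.pi)
            if best is None or abs(D-DT[k])<abs(best[1]-DT[best[0]]): best=(k,D,p)
        out.append((best[0],round(best[1],4),best[2].round(4),c.round(1),st[4]))
    return out
def circfit(P):
    A=np.c_[2*P[:,:2],np.ones(len(P))]; s=np.linalg.lstsq(A,(P[:,:2]**2).sum(1),rcond=None)[0]
    return s[:2],np.sqrt(s[2]+s[0]**2+s[1]**2)
E
python3 - <<'E'
from meas import *
s=Cam("side");t=Cam("top")
for f in faces(t): print(f)
h=cv2.cvtColor(t.img,cv2.COLOR_RGB2HSV); m=(h[:,:,1]>172)&(h[:,:,0]<24)
m[:,:265]=0;m[:,355:]=0;m[:175]=0;m[260:]=0
hs=cv2.cvtColor(s.img,cv2.COLOR_RGB2HSV); ms=(hs[:,:,1]>140)&(hs[:,:,0]<22)
ms[:,:235]=0;ms[:,315:]=0;ms[:185]=0;ms[240:]=0
for c,mm in((t,m),(s,ms)):
    mm=cv2.morphologyEx(mm.astype(np.uint8),cv2.MORPH_OPEN,np.ones((2,2)))
    b=max(blobs(mm,50),key=lambda b:b[1][4])
    hull=cv2.convexHull(np.argwhere(b[2])[:,::-1].astype(np.int32))[:,0]
    P=c.plane(hull,0.012)
    ctr,r=circfit(P); print(c.n,len(P),ctr.round(4),r.round(4),(np.linalg.norm(P[:,:2]-ctr,axis=1)-r).round(3))
    v=c.img.copy(); v[mm>0]=[0,255,0]; cv2.imwrite(f"pics/pl_{c.n}.png",v[150:270,220:370,::-1].repeat(4,0).repeat(4,1))
# bar
def bar(c,uv): return c.plane(uv,0.138)
P=bar(t,[(310.7,210.4)]);print('bar centre (top face if)',P)
box=cv2.boxPoints(((310.746,210.447),(31.35,7.98),85.914));Q=bar(t,box);print(Q.round(4))
# triangulate bar
o1,d1=t.t,t.ray([(310.7,210.4)])[0];o2,d2=s.t,s.ray([(275.25,180.3)])[0]
M=np.c_[d1,-d2];k=np.linalg.lstsq(M,o2-o1,rcond=None)[0];print(o1+k[0]*d1,o2+k[1]*d2)
E
```

```text
(3, np.float64(0.0499), array([ 0.619 , -0.2495,  0.072 ]), array([397.3, 169.6]), np.int32(299))
(1, np.float64(0.0361), array([0.5383, 0.3818, 0.058 ]), array([155.7, 194.8]), np.int32(153))
(4, np.float64(0.0589), array([0.444 , 0.2387, 0.079 ]), array([207.1, 231.1]), np.int32(421))
(3, np.float64(0.0483), array([0.4061, 0.3751, 0.072 ]), array([153.7, 244.7]), np.int32(280))
top 34 [ 0.4956 -0.0253] 0.0868 [-0.001 -0.001 -0.001 -0.     0.001  0.     0.     0.001  0.     0.001
  0.001  0.     0.     0.    -0.     0.    -0.    -0.    -0.001 -0.001
 -0.    -0.     0.     0.     0.    -0.     0.     0.001  0.001  0.001
  0.     0.001 -0.001 -0.001]
side 23 [ 0.4945 -0.0093] 0.0871 [-0.002 -0.002 -0.001 -0.     0.     0.     0.001  0.002  0.001  0.002
 -0.    -0.001 -0.    -0.001 -0.001 -0.001  0.     0.     0.001  0.
  0.002  0.002 -0.001]
bar centre (top face if) [[ 0.495702   -0.02208148  0.138     ]]
[[ 0.5335 -0.009   0.138 ]
 [ 0.5354 -0.0285  0.138 ]
 [ 0.4581 -0.0353  0.138 ]
 [ 0.4562 -0.0159  0.138 ]]
[ 0.49881307 -0.02316922  0.11707167] [ 0.50045586 -0.02314864  0.11731481]
```

Run:
```python
from meas import *
s=Cam("side");t=Cam("top")
DM={1:.045,2:.055,3:.065,4:.075}
a=np.linspace(0,2*np.pi,60)
for nm,uv,sb in (('A',(155.7,194.8),(213,318,25,37)),('B',(153.7,244.7),(273,322,30,44)),('C',(207.1,231.1),(264,262,31,45))):
    for k in H:
        p=t.plane(uv,H[k])[0][:2]
        top=np.c_[p[0]+DT[k]/2*np.cos(a),p[1]+DT[k]/2*np.sin(a),0*a+H[k]]
        bot=np.c_[p[0]+DM[k]/2*np.cos(a),p[1]+DM[k]/2*np.sin(a),0*a]
        q=s.proj(np.r_[top,bot]); qt=t.proj(top)
        print(nm,k,p.round(4),'side box',q.min(0).round(1),np.ptp(q,axis=0).round(1),'seen',sb,'topface',np.ptp(qt,axis=0).round(1))
```

```text
A 1 [0.5384 0.3818] side box [215.3 321.1] [21.4 31.5] seen (213, 318, 25, 37) topface [12.5 12.4]
A 2 [0.5371 0.38  ] side box [213.7 316.4] [26.1 37.8] seen (213, 318, 25, 37) topface [16.4 16.2]
A 3 [0.5359 0.3782] side box [211.9 311.7] [31.  44.1] seen (213, 318, 25, 37) topface [20.3 20.1]
A 4 [0.5347 0.3763] side box [209.9 307. ] [36.1 50.4] seen (213, 318, 25, 37) topface [24.3 24. ]
B 1 [0.4071 0.3786] side box [277. 330.] [21.6 31.8] seen (273, 322, 30, 44) topface [12.7 12.7]
B 2 [0.4066 0.3768] side box [275.  325.2] [26.3 38.2] seen (273, 322, 30, 44) topface [16.7 16.7]
B 3 [0.4061 0.375 ] side box [273.  320.4] [31.1 44.6] seen (273, 322, 30, 44) topface [20.6 20.7]
B 4 [0.4056 0.3732] side box [270.9 315.5] [36.  51.1] seen (273, 322, 30, 44) topface [24.7 24.7]
C 1 [0.4461 0.2419] side box [269.5 272.5] [19.2 29. ] seen (264, 262, 31, 45) topface [12.7 12.6]
C 2 [0.4454 0.2408] side box [267.8 268.5] [23.4 34.5] seen (264, 262, 31, 45) topface [16.6 16.5]
C 3 [0.4447 0.2397] side box [266.  264.5] [27.7 40.1] seen (264, 262, 31, 45) topface [20.6 20.5]
C 4 [0.444  0.2387] side box [264.3 260.5] [31.9 45.6] seen (264, 262, 31, 45) topface [24.6 24.5]
```

View pics/pl_top.png

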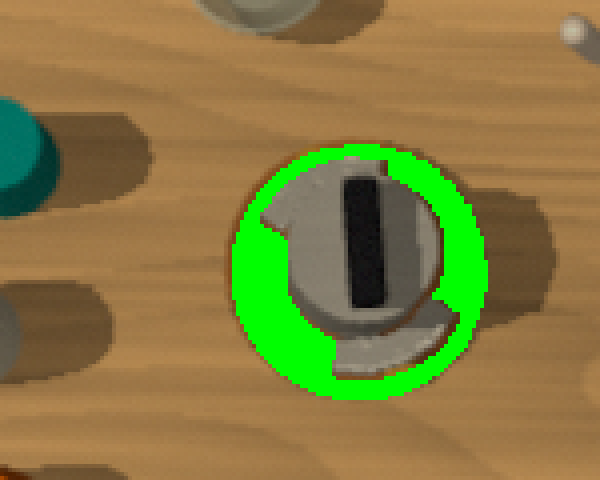

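View pics/pl_side.png

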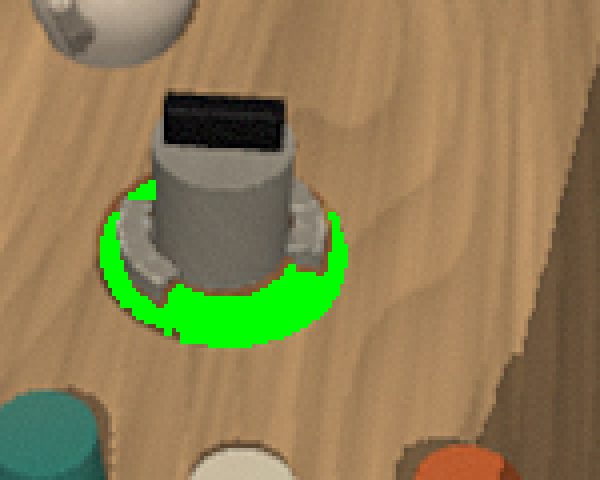

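```bash
cat > mv.py <<'E'
from h import *
import sys
# usage: python3 mv.py x y z dyaw_deg(world ccw)   -> shift in tool axes and turn about tool z (target tool pointing straight down)
x,y,z,d=map(float,sys.argv[1:5])
st=status.state(); M=rot(st['tool_rot']).as_matrix()
print('clock',round(float(st['clock']),2),'tcp',st['tcp_pos'].round(4),'shift',(M.T@(np.array([x,y,z])-st['tcp_pos'])).round(4),'turn z',round(-np.radians(d),4),
 'yaw of tool y',round(np.degrees(np.arctan2(M[1,1],M[0,1])),2),'tilt',(M[:2,2]).round(4),'F',st['force'].round(2),'T',st['wrist_torque'].round(2),'grip',round(float(st['grip_width']),4),'q',st['joint_positions'].round(2))
E
python3 mv.py 0.495 -0.023 0.25 -156.5
```

```text
clock 0.5 tcp [0.205  0.6168 0.3038] shift [-0.477  -0.5157  0.0539] turn z 2.7314 yaw of tool y 71.62 tilt [-0.0001 -0.0001] F [ 0.62 -0.39 -0.57] T [-0.03  0.   -0.05] grip 0.0856 q [-1.35  0.38  0.04  1.6  -0.02  1.16 -0.05]
```

Emit:
jog_arm(increments=[[[0, 0, 0.18], [-0.04, -0.043, 0], 1], [[0, 0, 0.36], [-0.08, -0.086, 0], 1], [[0, 0, 0.54], [-0.12, -0.13, 0], 1], [[0, 0, 0.72], [-0.16, -0.173, 0], 1], [[0, 0, 0.9], [-0.2, -0.216, 0], 1], [[0, 0, 1.08], [-0.24, -0.26, 0], 1], [[0, 0, 1.26], [-0.28, -0.303, 0], 1], [[0, 0, 1.44], [-0.32, -0.346, 0], 1], [[0, 0, 1.62], [-0.36, -0.39, 0], 1], [[0, 0, 1.8], [-0.4, -0.432, 0], 1], [[0, 0, 1.98], [-0.44, -0.475, 0], 1], [[0, 0, 2.16], [-0.477, -0.516, 0.02], 1]])

```text
clock: 2.0
tcp_pos: [0.4971, -0.0249, 0.2858]
tool_rot: [0.0, 0.947, 0.322, 0.003]
force: [0.5, 0.3, -1.1]
grip_width: 0.0857
```

```bash
python3 mv.py 0.495 -0.023 0.22 0
python3 - <<'E'
from meas import *
s=Cam("side");t=Cam("top");s.save("side1.png");t.save("top1.png")
E
```

```text
clock 2.0 tcp [ 0.4971 -0.0249  0.2858] shift [-0.0009 -0.0029  0.0658] turn z -0.0 yaw of tool y -52.46 tilt [0.0059 0.0019] F [ 0.48  0.32 -1.13] T [ 0.02 -0.    0.  ] grip 0.0857 q [-0.71  0.12  0.74  2.01 -0.09  1.04 -0.85]
```

View pics/side1.png

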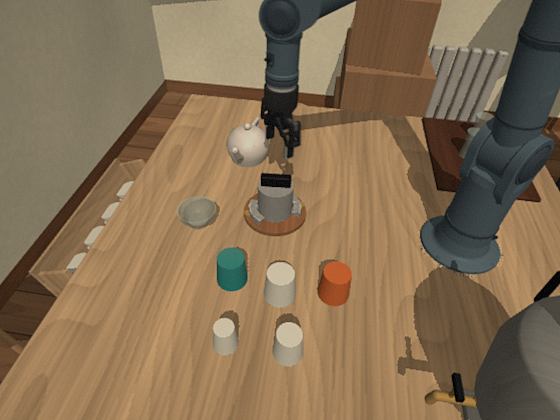

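View pics/top1.png

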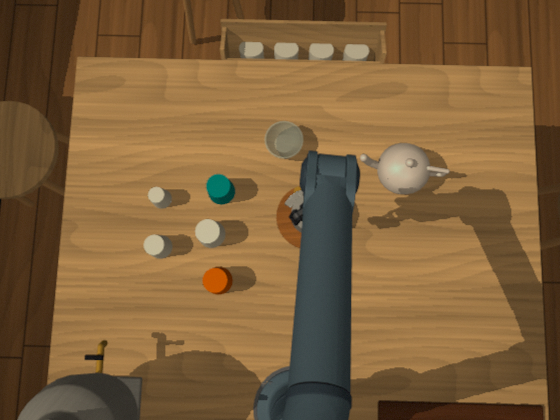

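Emit:
jog_arm(increments=[[[0, 0, 0.18], [0, 0, 0.01], 1], [[0, 0, 0.36], [0, 0, 0.03], 1], [[0, 0, 0.5], [0, 0, 0.05], 1], [[0, 0, 0.57], [0, 0, 0.06], 1], [[0, 0, 0.57], [0, 0, 0.06], 1], [[0, 0, 0.57], [0, 0, 0.06], 1]])

```text
clock: 2.85
tcp_pos: [0.4953, -0.0228, 0.2244]
tool_rot: [-0.0, 0.999, 0.046, 0.0]
force: [1.0, -1.2, -0.1]
grip_width: 0.0854
```

```bash
python3 mv.py 0.495 -0.023 0.186 0
python3 - <<'E'
from meas import *
s=Cam("side");s.save("side2.png",(180,60,400,260),3)
E
```

```text
clock 2.85 tcp [ 0.4953 -0.0228  0.2244] shift [-0.0003  0.0002  0.0384] turn z -0.0 yaw of tool y -84.69 tilt [0.0009 0.0005] F [ 0.97 -1.17 -0.14] T [0.01 0.01 0.04] grip 0.0854 q [-0.73  0.23  0.78  2.07 -0.2   0.92 -1.32]
```

View pics/side2.png

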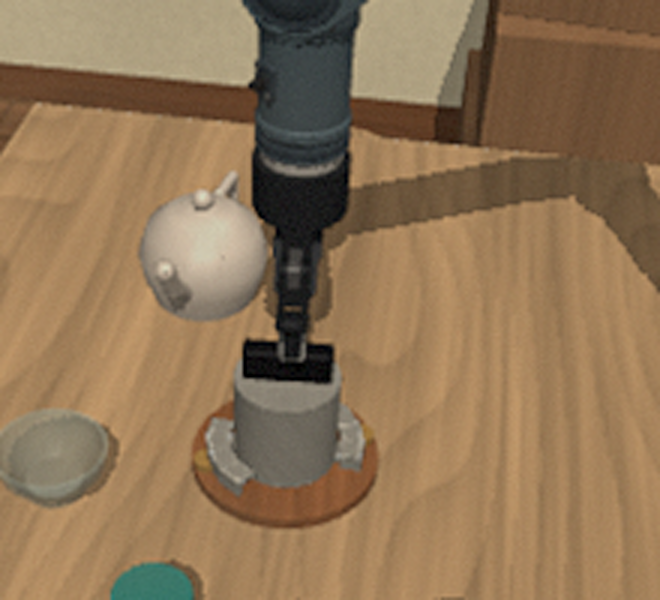

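Emit:
jog_arm(increments=[[[0, 0, 0], [0, 0, 0.02], 1], [[0, 0, 0], [0, 0, 0.038], 1], [[0, 0, 0], [0, 0, 0.038], 1], [[0, 0, 0], [0, 0, 0.038], 0], [[0, 0, 0], [0, 0, 0.038], 0], [[0, 0, 0], [0, 0, 0.038], 0], [[0, 0, 0], [0, 0, 0.038], 0], [[0, 0, 0], [0, 0, 0.038], 0], [[0, 0, 0], [0, 0, 0.038], 0]], grip_force=50)

```text
clock: 4.03
tcp_pos: [0.4953, -0.0235, 0.1863]
tool_rot: [0.0, 0.999, 0.045, 0.0]
force: [-0.4, -1.4, 3.7]
grip_width: 0.0209
```

```bash
python3 mv.py 0.495 -0.023 0.186 0
```

```text
clock 4.03 tcp [ 0.4953 -0.0235  0.1863] shift [-0.0003 -0.0005  0.0003] turn z -0.0 yaw of tool y -84.81 tilt [ 0.0008 -0.    ] F [-0.38 -1.37  3.74] T [-0.12  0.15  0.01] grip 0.0209 q [-0.7   0.3   0.75  2.09 -0.28  0.84 -1.26]
```

Emit:
jog_arm(increments=[[[0, 0, -0.13], [0, 0, 0], 0], [[0, 0, -0.26], [0, 0, 0], 0], [[0, 0, -0.39], [0, 0, 0], 0], [[0, 0, -0.52], [0, 0, 0], 0], [[0, 0, -0.66], [0, 0, 0], 0], [[0, 0, -0.8], [0, 0, 0], 0], [[0, 0, -0.94], [0, 0, 0], 0], [[0, 0, -1.08], [0, 0, 0], 0], [[0, 0, -1.22], [0, 0, 0], 0], [[0, 0, -1.36], [0, 0, 0], 0], [[0, 0, -1.5], [0, 0, 0], 0], [[0, 0, -1.6], [0, 0, 0], 0]], grip_force=80)

```text
clock: 5.52
tcp_pos: [0.4963, -0.0209, 0.1866]
tool_rot: [-0.0, 0.663, 0.749, 0.003]
force: [1.2, 3.1, 2.5]
grip_width: 0.0207
```

Emit:
jog_arm(increments=[[[0, 0, 0], [0, 0, 0], 0], [[0, 0, 0], [0, 0, 0], 0]])

```text
clock: 5.78
tcp_pos: [0.4963, -0.0219, 0.1866]
tool_rot: [0.001, 0.664, 0.748, 0.002]
force: [2.8, 5.5, 1.7]
grip_width: 0.0206
```

```bash
python3 mv.py 0.495 -0.023 0.186 0
python3 - <<'E'
from meas import *
s=Cam("side");s.save("side3.png",(180,60,400,260),3)
E
```

```text
clock 5.78 tcp [ 0.4963 -0.0219  0.1866] shift [-0.001  -0.0015  0.0006] turn z -0.0 yaw of tool y 6.85 tilt [0.0034 0.0017] F [2.79 5.46 1.73] T [ 1.19 -0.69 -0.03] grip 0.0206 q [-0.44  0.26  0.45  2.08 -0.15  0.83  0.22]
```

View pics/side3.png

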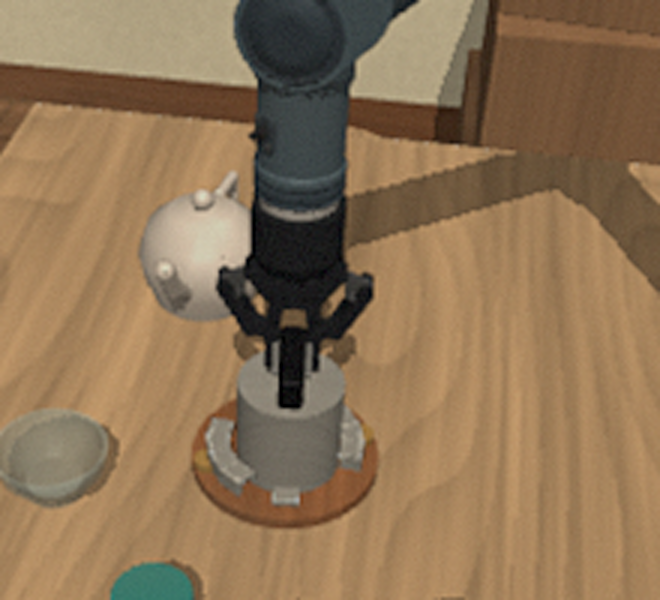

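Emit:
jog_arm(increments=[[[0, 0, 0], [0, 0, -0.015], 0], [[0, 0, 0], [0, 0, -0.03], 0], [[0, 0, 0], [0, 0, -0.06], 0], [[0, 0, 0], [0, 0, -0.08], 0], [[0, 0, 0], [0, 0, -0.08], 0]])

```text
clock: 6.45
tcp_pos: [0.4941, -0.0244, 0.2661]
tool_rot: [-0.0, 0.664, 0.748, -0.001]
force: [0.9, 0.3, -4.5]
grip_width: 0.0204
```

```bash
python3 mv.py 0.42 -0.22 0.266 0
python3 - <<'E'
from meas import *
s=Cam("side");s.save("side4.png",(180,60,400,260),3)
E
```

```text
clock 6.45 tcp [ 0.4941 -0.0244  0.2661] shift [-0.1854 -0.0968  0.0004] turn z -0.0 yaw of tool y 6.81 tilt [-0.001  -0.0008] F [ 0.9   0.26 -4.45] T [-0.07 -0.04  0.03] grip 0.0204 q [-0.47  0.13  0.47  2.02 -0.07  1.01  0.15]
```

View pics/side4.png

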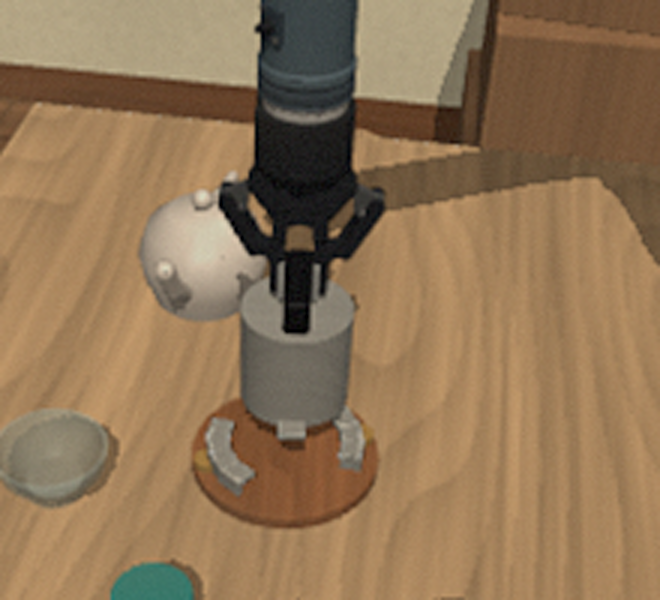

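Emit:
jog_arm(increments=[[[0, 0, 0], [-0.04, -0.02, 0], 0], [[0, 0, 0], [-0.085, -0.045, 0], 0], [[0, 0, 0], [-0.13, -0.07, 0.01], 0], [[0, 0, 0], [-0.165, -0.088, 0.03], 0], [[0, 0, 0], [-0.185, -0.097, 0.055], 0], [[0, 0, 0], [-0.185, -0.097, 0.075], 0], [[0, 0, 0], [-0.185, -0.097, 0.085], 0], [[0, 0, 0], [-0.185, -0.097, 0.09], 0], [[0, 0, 0], [-0.185, -0.097, 0.091], 0], [[0, 0, 0], [-0.185, -0.097, 0.091], 0]])

```text
clock: 7.75
tcp_pos: [0.4214, -0.2184, 0.1754]
tool_rot: [0.001, 0.663, 0.748, 0.0]
force: [-0.2, -0.2, -4.5]
grip_width: 0.0205
```

```bash
python3 mv.py 0.42 -0.22 0.175 0
python3 - <<'E'
from meas import *
s=Cam("side");s.save("side5.png",(200,80,440,260),3)
E
```

```text
clock 7.75 tcp [ 0.4214 -0.2184  0.1754] shift [-0.0014 -0.0016  0.0004] turn z -0.0 yaw of tool y 6.92 tilt [ 0.0013 -0.0003] F [-0.18 -0.21 -4.51] T [-0.   -0.04 -0.02] grip 0.0205 q [-0.17  0.26  0.62  2.14 -0.21  0.8   0.7 ]
```

View pics/side5.png

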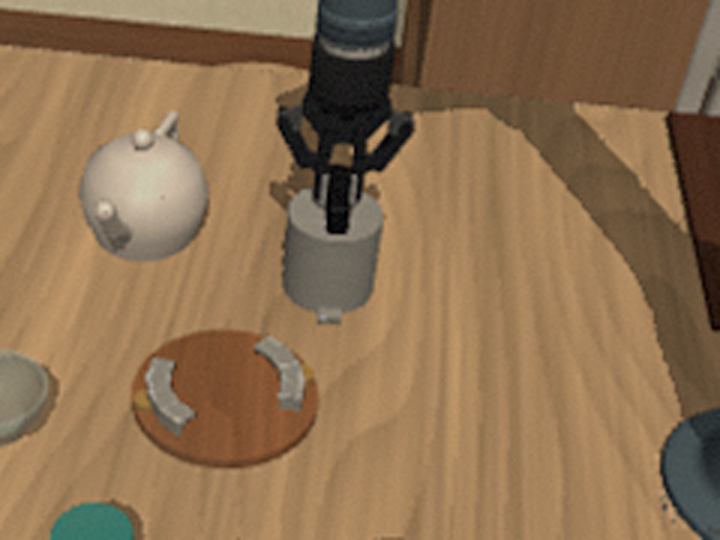

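Emit:
jog_arm(increments=[[[0, 0, 0], [0, 0, 0.001], 0], [[0, 0, 0], [0, 0, 0.002], 0], [[0, 0, 0], [0, 0, 0.002], 0]])

```text
clock: 8.18
tcp_pos: [0.4218, -0.2188, 0.1744]
tool_rot: [0.0, 0.663, 0.748, 0.001]
force: [-1.3, 0.6, 6.7]
grip_width: 0.0202
```

Emit:
jog_arm(increments=[[[0, 0, 0], [0, 0, 0.001], 0.6], [[0, 0, 0], [0, 0, 0.001], 1], [[0, 0, 0], [0, 0, 0.001], 1], [[0, 0, 0], [0, 0, 0], 1], [[0, 0, 0], [0, 0, -0.02], 1], [[0, 0, 0], [0, 0, -0.05], 1], [[0, 0, 0], [0, 0, -0.08], 1], [[0, 0, 0], [0, 0, -0.08], 1]])

```text
clock: 9.18
tcp_pos: [0.4224, -0.2193, 0.2553]
tool_rot: [0.003, 0.663, 0.748, 0.002]
force: [-0.9, 0.2, 0.1]
grip_width: 0.0856
```

```bash
python3 mv.py 0.537 0.380 0.15 0
python3 - <<'E'
from meas import *
s=Cam("side");t=Cam("top");s.save("side6.png");t.save("top6.png")
for f in faces(t): print(f)
E
```

```text
clock 9.18 tcp [ 0.4224 -0.2193  0.2553] shift [0.5814 0.1849 0.1054] turn z -0.0 yaw of tool y 6.88 tilt [ 0.0059 -0.0009] F [-0.88  0.2   0.08] T [ 0.   -0.02 -0.02] grip 0.0856 q [-0.23  0.11  0.66  2.08 -0.08  0.97  0.6 ]
(3, np.float64(0.0491), array([ 0.6197, -0.2497,  0.072 ]), array([397.3, 169.4]), np.int32(289))
(1, np.float64(0.0364), array([0.5384, 0.3821, 0.058 ]), array([155.6, 194.8]), np.int32(156))
(4, np.float64(0.059), array([0.4439, 0.2385, 0.079 ]), array([207.2, 231.1]), np.int32(422))
(3, np.float64(0.049), array([0.4063, 0.375 , 0.072 ]), array([153.7, 244.6]), np.int32(288))
```

View pics/side6.png

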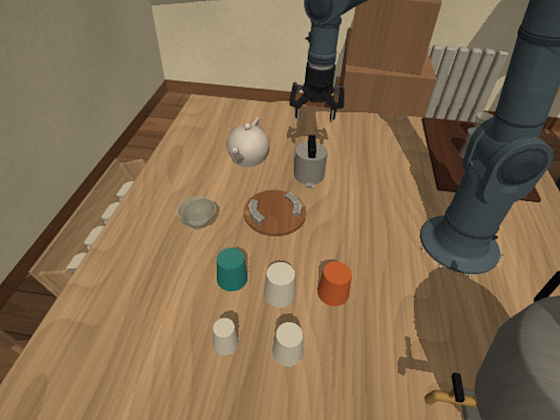

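View pics/top6.png

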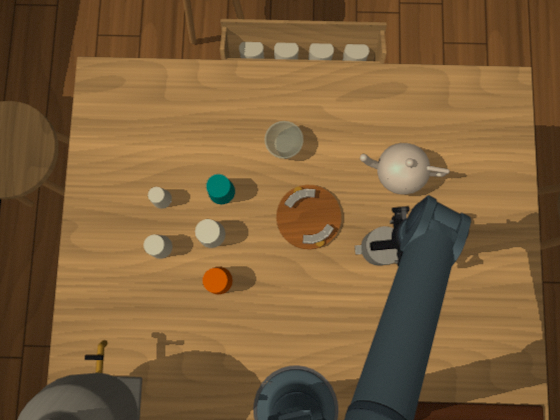

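Emit:
jog_arm(increments=[[[0, 0, 0], [0.05, 0.016, 0], 1], [[0, 0, 0], [0.108, 0.034, 0], 1], [[0, 0, 0], [0.166, 0.053, 0], 1], [[0, 0, 0], [0.224, 0.071, 0], 1], [[0, 0, 0], [0.282, 0.09, 0], 1], [[0, 0, 0], [0.34, 0.108, 0], 1], [[0, 0, 0], [0.398, 0.127, 0], 1], [[0, 0, 0], [0.456, 0.145, 0], 1], [[0, 0, 0], [0.514, 0.164, 0], 1], [[0, 0, 0], [0.565, 0.18, 0.02], 1], [[0, 0, 0], [0.581, 0.185, 0.05], 1], [[0, 0, 0], [0.581, 0.185, 0.07], 1]])

```text
clock: 10.78
tcp_pos: [0.5326, 0.3817, 0.1787]
tool_rot: [-0.001, 0.662, 0.749, -0.003]
force: [-0.0, -0.4, -0.3]
grip_width: 0.0851
```

Emit:
jog_arm(increments=[[[0, 0, 0], [0, 0, 0], 1], [[0, 0, 0], [0, 0, 0], 1]])

```text
clock: 11.02
tcp_pos: [0.5359, 0.3784, 0.1834]
tool_rot: [0.0, 0.665, 0.747, 0.0]
force: [0.5, 0.0, -0.3]
grip_width: 0.0851
```

```bash
python3 mv.py 0.537 0.380 0.098 0
python3 - <<'E'
from meas import *
s=Cam("side");t=Cam("top");s.save("side7.png",(120,200,360,400),3);t.save("top7.png")
for f in faces(t): print(f)
h=cv2.cvtColor(t.img,cv2.COLOR_RGB2HSV); m=(h[:,:,1]>160)&(h[:,:,0]<24)
m[:,:265]=0;m[:,355:]=0;m[:175]=0;m[260:]=0
b=max(blobs(cv2.morphologyEx(m.astype(np.uint8),cv2.MORPH_OPEN,np.ones((2,2))),50),key=lambda b:b[1][4])
hull=cv2.convexHull(np.argwhere(b[2])[:,::-1].astype(np.int32))[:,0]
P=t.plane(hull,0.012);print(circfit(P))
for thr in (135,125):
  hs=cv2.cvtColor(s.img,cv2.COLOR_RGB2HSV); m=((hs[:,:,1]>thr)&(hs[:,:,0]<24)); m[:,:235]=0;m[:,315:]=0;m[:180]=0;m[240:]=0
  b=max(blobs(cv2.morphologyEx(m.astype(np.uint8),cv2.MORPH_OPEN,np.ones((2,2))),50),key=lambda b:b[1][4])
  hull=cv2.convexHull(np.argwhere(b[2])[:,::-1].astype(np.int32))[:,0]
  x0,y0=hull.min(0);x1,y1=hull.max(0);print(x0,x1,y0,y1)
  a=np.linspace(0,6.28,90)
  for ctr in ((.4956,-.0253),(.4945,-.0235)):
    C=np.c_[ctr[0]+.088*np.cos(a),ctr[1]+.088*np.sin(a)]
    q=s.proj(np.r_[np.c_[C,0*a+.012],np.c_[C,0*a]]);print(ctr,q.min(0),q.max(0))
E
```

```text
clock 11.03 tcp [0.5359 0.3784 0.1834] shift [0.0015 0.0012 0.0854] turn z -0.0 yaw of tool y 6.71 tilt [ 0.0008 -0.0006] F [ 0.5   0.05 -0.33] T [ 0.02  0.02 -0.03] grip 0.0851 q [-0.85  0.52  0.23  1.68 -0.14  0.95 -0.46]
(3, np.float64(0.0515), array([ 0.6201, -0.2512,  0.072 ]), array([397.9, 169.3]), np.int32(318))
(1, np.float64(0.0362), array([0.5385, 0.3804, 0.058 ]), array([156.3, 194.8]), np.int32(154))
(4, np.float64(0.0594), array([0.4442, 0.2384, 0.079 ]), array([207.2, 231. ]), np.int32(429))
(array([ 0.495509  , -0.02504908]), np.float64(0.0875087258884117))
245 306 191 236
(0.4956, -0.0253) [244.93141591 188.0803903 ] [307.32199542 234.7011142 ]
(0.4945, -0.0235) [245.1783793  188.51628365] [307.64825035 235.24901883]
245 306 191 236
(0.4956, -0.0253) [244.93141591 188.0803903 ] [307.32199542 234.7011142 ]
(0.4945, -0.0235) [245.1783793  188.51628365] [307.64825035 235.24901883]
```

View pics/side7.png

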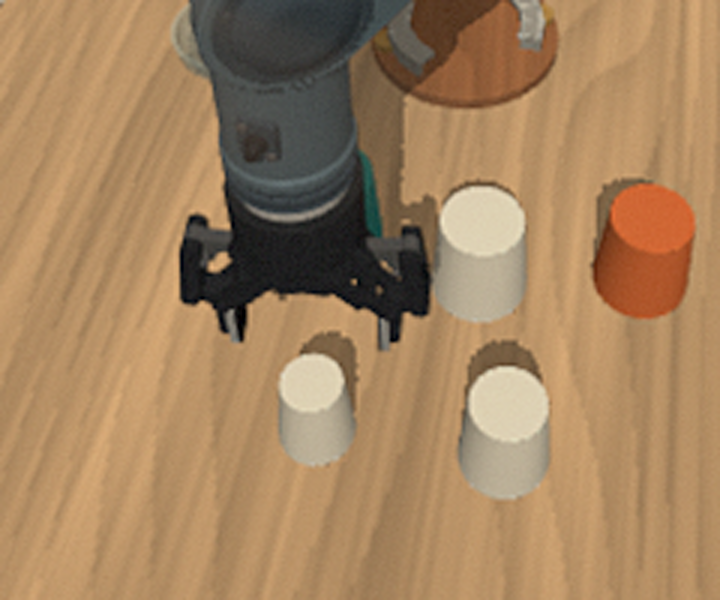

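Emit:
jog_arm(increments=[[[0, 0, 0], [0.0015, 0.001, 0.03], 1], [[0, 0, 0], [0.0015, 0.001, 0.06], 1], [[0, 0, 0], [0.0015, 0.001, 0.085], 1], [[0, 0, 0], [0.0015, 0.001, 0.085], 1], [[0, 0, 0], [0.0015, 0.001, 0.085], 0], [[0, 0, 0], [0.0015, 0.001, 0.085], 0], [[0, 0, 0], [0.0015, 0.001, 0.085], 0], [[0, 0, 0], [0.0015, 0.001, 0.085], 0], [[0, 0, 0], [0.0015, 0.001, 0.085], 0]], grip_force=30)

```text
clock: 12.25
tcp_pos: [0.5373, 0.3829, 0.1006]
tool_rot: [0.0, 0.663, 0.748, 0.002]
force: [-0.4, -0.6, 5.4]
grip_width: 0.0451
```

```bash
python3 mv.py 0.537 0.380 0.098 0
python3 - <<'E'
from meas import *
s=Cam("side");s.save("side8.png",(120,200,360,400),3)
E
```

```text
clock 12.25 tcp [0.5373 0.3829 0.1006] shift [-0.0029 -0.0006  0.0026] turn z -0.0 yaw of tool y 6.88 tilt [0.0033 0.0025] F [-0.38 -0.57  5.36] T [-0.13  0.06  0.06] grip 0.0451 q [-0.84  0.63  0.2   1.71 -0.17  0.81 -0.44]
```

View pics/side8.png

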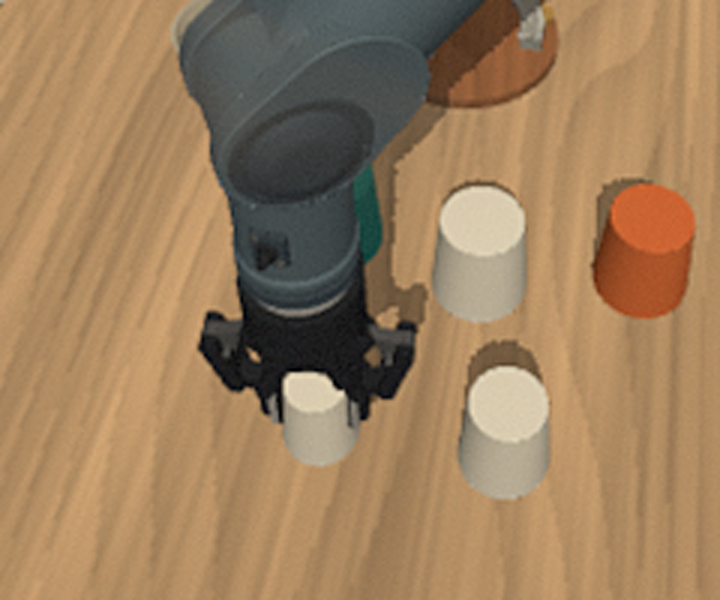

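Emit:
jog_arm(increments=[[[0, 0, 0], [0, 0, -0.03], 0], [[0, 0, 0], [0, 0, -0.08], 0], [[0, 0, 0], [0, 0, -0.13], 0], [[0, 0, 0], [0, 0, -0.13], 0]])

```text
clock: 12.8
tcp_pos: [0.5388, 0.384, 0.2348]
tool_rot: [0.001, 0.664, 0.748, 0.006]
force: [-0.0, 0.8, -1.0]
grip_width: 0.0456
```

```bash
python3 mv.py 0.495 -0.0245 0.23 0
python3 - <<'E'
from meas import *
s=Cam("side");s.save("side9.png",(120,200,360,400),3)
E
```

```text
clock 12.8 tcp [0.5388 0.384  0.2348] shift [-0.4004 -0.0923  0.001 ] turn z -0.0 yaw of tool y 6.86 tilt [0.0097 0.0081] F [-0.    0.85 -1.02] T [-0.    0.03  0.03] grip 0.0456 q [-0.86  0.47  0.24  1.64 -0.13  1.03 -0.47]
```

View pics/side9.png

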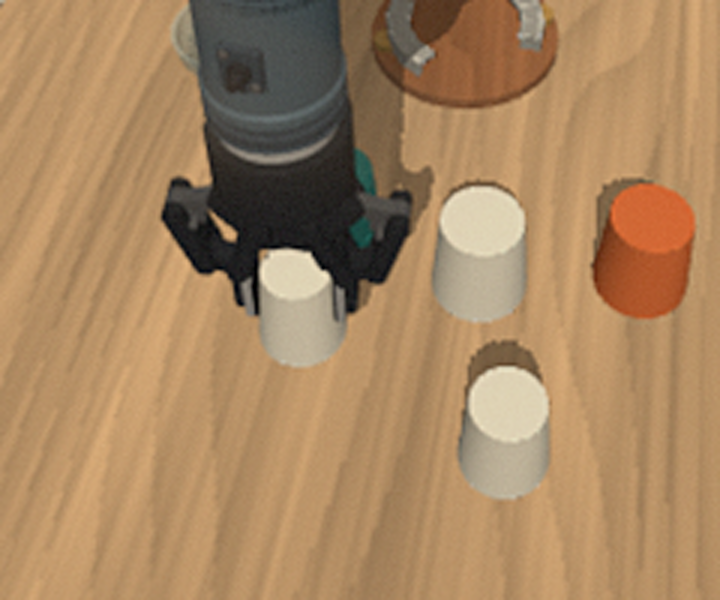

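Emit:
jog_arm(increments=[[[0, 0, 0], [-0.04, -0.009, 0], 0], [[0, 0, 0], [-0.095, -0.022, 0], 0], [[0, 0, 0], [-0.15, -0.035, 0], 0], [[0, 0, 0], [-0.205, -0.047, 0], 0], [[0, 0, 0], [-0.26, -0.06, 0], 0], [[0, 0, 0], [-0.315, -0.073, 0], 0], [[0, 0, 0], [-0.37, -0.085, 0], 0], [[0, 0, 0], [-0.4, -0.092, 0.02], 0], [[0, 0, 0], [-0.4, -0.092, 0.05], 0], [[0, 0, 0], [-0.4, -0.092, 0.08], 0], [[0, 0, 0], [-0.4, -0.092, 0.08], 0], [[0, 0, 0], [-0.4, -0.092, 0.08], 0]])

```text
clock: 14.35
tcp_pos: [0.4921, -0.026, 0.1479]
tool_rot: [-0.0, 0.663, 0.748, -0.0]
force: [0.4, 0.5, 0.1]
grip_width: 0.0457
```

```bash
python3 mv.py 0.495 -0.0245 0.113 0
python3 - <<'E'
from meas import *
s=Cam("side");s.save("side10.png",(180,100,380,250),4);t=Cam("top");t.save("top10.png")
E
```

```text
clock 14.35 tcp [ 0.4921 -0.026   0.1479] shift [0.0012 0.003  0.0349] turn z -0.0 yaw of tool y 6.89 tilt [-0.0006 -0.0002] F [0.42 0.51 0.09] T [ 0.02 -0.01  0.05] grip 0.0457 q [-0.39  0.32  0.4   2.11 -0.18  0.75  0.25]
```

View pics/side10.png

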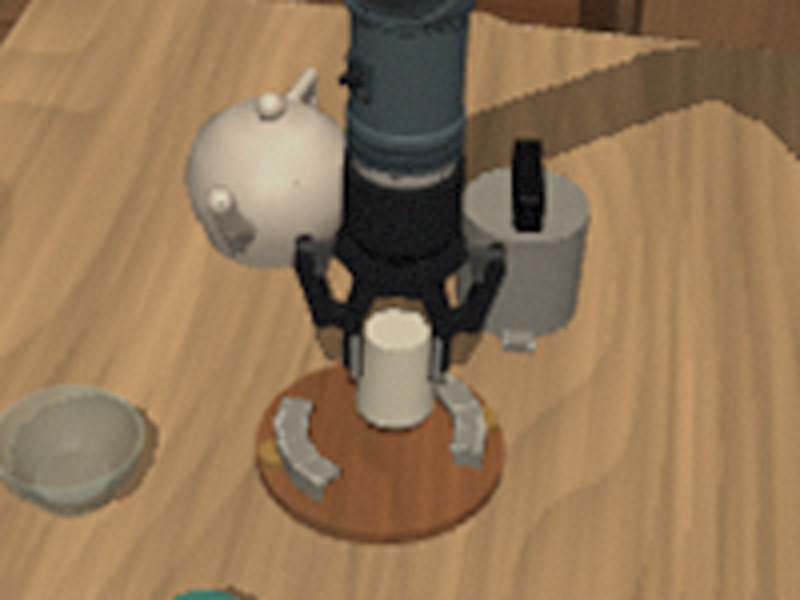

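Emit:
jog_arm(increments=[[[0, 0, 0], [0.001, 0.003, 0.015], 0], [[0, 0, 0], [0.001, 0.003, 0.028], 0], [[0, 0, 0], [0.001, 0.003, 0.034], 0], [[0, 0, 0], [0.001, 0.003, 0.036], 0], [[0, 0, 0], [0.001, 0.003, 0.036], 0]])

```text
clock: 15.08
tcp_pos: [0.4944, -0.0248, 0.1123]
tool_rot: [-0.001, 0.664, 0.748, -0.001]
force: [-3.6, 0.5, 9.9]
grip_width: 0.0453
```

```bash
python3 mv.py 0.495 -0.0245 0.113 0
```

```text
clock 15.07 tcp [ 0.4944 -0.0248  0.1123] shift [ 0.0003  0.0006 -0.0007] turn z -0.0 yaw of tool y 6.86 tilt [-0.003   0.0008] F [-3.58  0.47  9.91] T [ 0.05  0.91 -0.03] grip 0.0453 q [-0.37  0.39  0.38  2.11 -0.23  0.68  0.28]
```

Emit:
jog_arm(increments=[[[0, 0, 0], [0, 0, -0.001], 0.8], [[0, 0, 0], [0, 0, -0.001], 1], [[0, 0, 0], [0, 0, -0.001], 1], [[0, 0, 0], [0, 0, -0.03], 1], [[0, 0, 0], [0, 0, -0.08], 1], [[0, 0, 0], [0, 0, -0.11], 1], [[0, 0, 0], [0, 0, -0.11], 1]])

```text
clock: 15.95
tcp_pos: [0.4971, -0.0247, 0.2245]
tool_rot: [0.002, 0.663, 0.748, 0.003]
force: [0.2, 0.1, -0.2]
grip_width: 0.0854
```

```bash
python3 mv.py 0.406 0.375 0.19 0
python3 - <<'E'
from meas import *
s=Cam("side");s.save("side11.png",(180,100,380,250),4);t=Cam("top");t.save("top11.png")
for f in faces(t): print(f)
E
```

```text
clock 15.95 tcp [ 0.4971 -0.0247  0.2245] shift [ 0.4077 -0.0428  0.0344] turn z -0.0 yaw of tool y 6.88 tilt [0.0064 0.0011] F [ 0.21  0.14 -0.21] T [-0.03  0.05  0.04] grip 0.0854 q [-0.43  0.19  0.44  2.05 -0.11  0.91  0.19]
(3, np.float64(0.0485), array([ 0.6195, -0.2492,  0.072 ]), array([397.2, 169.5]), np.int32(282))
(4, np.float64(0.0588), array([0.4439, 0.2384, 0.079 ]), array([207.2, 231.1]), np.int32(420))
(3, np.float64(0.0491), array([0.4061, 0.3748, 0.072 ]), array([153.8, 244.7]), np.int32(289))
```

View pics/side11.png

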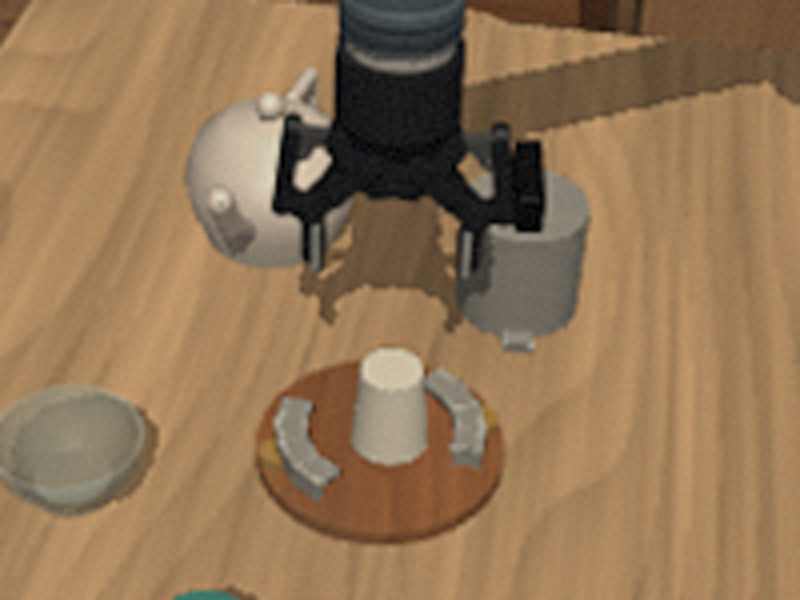

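Emit:
jog_arm(increments=[[[0, 0, 0], [0.045, -0.005, 0], 1], [[0, 0, 0], [0.1, -0.01, 0], 1], [[0, 0, 0], [0.155, -0.016, 0], 1], [[0, 0, 0], [0.21, -0.022, 0], 1], [[0, 0, 0], [0.265, -0.028, 0], 1], [[0, 0, 0], [0.32, -0.034, 0], 1], [[0, 0, 0], [0.37, -0.039, 0], 1], [[0, 0, 0], [0.407, -0.043, 0.01], 1], [[0, 0, 0], [0.407, -0.043, 0.03], 1], [[0, 0, 0], [0.407, -0.043, 0.04], 1], [[0, 0, 0], [0.407, -0.043, 0.04], 1], [[0, 0, 0], [0.407, -0.043, 0.04], 1]])

```text
clock: 17.55
tcp_pos: [0.4043, 0.3735, 0.182]
tool_rot: [0.0, 0.664, 0.748, 0.0]
force: [0.6, -0.2, 0.3]
grip_width: 0.0854
```

```bash
python3 mv.py 0.406 0.375 0.106 0
python3 - <<'E'
from meas import *
s=Cam("side");s.save("side12.png",(150,140,390,380),2);t=Cam("top");t.save("top12.png",(120,150,360,310),3)
for f in faces(t): print(f)
g=t.img.astype(int).sum(2)/3; hs=cv2.cvtColor(t.img,cv2.COLOR_RGB2HSV)
for b in blobs((g>135)&(hs[:,:,1]<60),60):
    if 280<b[0][0]<340 and 180<b[0][1]<250: print('cup2?',b[0],b[1],t.plane(b[0],.077))
E
```

```text
clock 17.55 tcp [0.4043 0.3735 0.182 ] shift [0.0013 0.0019 0.076 ] turn z -0.0 yaw of tool y 6.78 tilt [ 0.0002 -0.0001] F [ 0.59 -0.23  0.33] T [-0.03 -0.05  0.04] grip 0.0854 q [-0.96  0.34  0.16  1.95 -0.07  0.86 -0.64]
(3, np.float64(0.0488), array([ 0.619 , -0.2493,  0.072 ]), array([397.2, 169.7]), np.int32(286))
(2, np.float64(0.0409), array([ 0.4925, -0.0278,  0.065 ]), array([311.4, 215.8]), np.int32(199))
(2, np.float64(0.0416), array([0.4059, 0.3704, 0.065 ]), array([156.2, 245. ]), np.int32(206))
cup2? [311.18357488 215.93236715] [303 209  17  15 207] [[ 0.49043747 -0.02675231  0.077     ]]
```

View pics/side12.png

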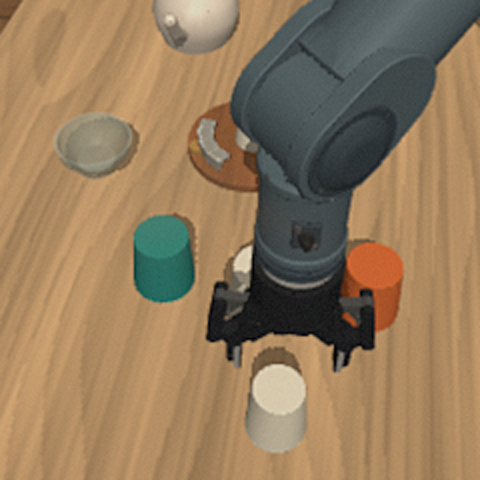

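View pics/top12.png

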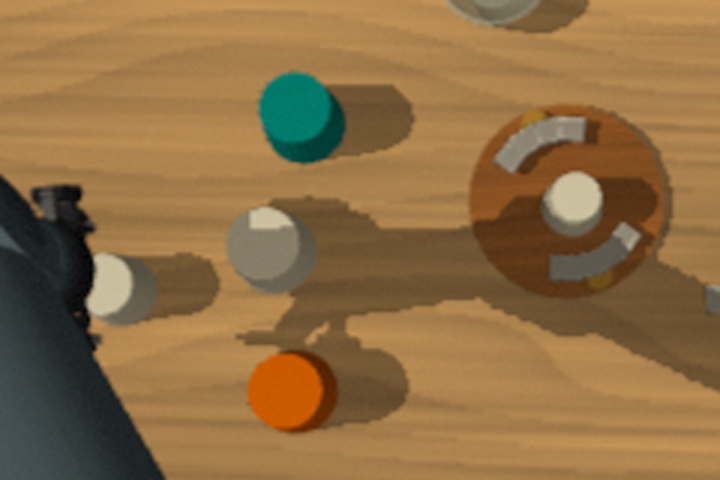

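Emit:
jog_arm(increments=[[[0, 0, 0], [0.001, 0.002, 0.03], 1], [[0, 0, 0], [0.001, 0.002, 0.06], 1], [[0, 0, 0], [0.001, 0.002, 0.076], 1], [[0, 0, 0], [0.001, 0.002, 0.076], 1], [[0, 0, 0], [0.001, 0.002, 0.076], 0], [[0, 0, 0], [0.001, 0.002, 0.076], 0], [[0, 0, 0], [0.001, 0.002, 0.076], 0], [[0, 0, 0], [0.001, 0.002, 0.076], 0], [[0, 0, 0], [0.001, 0.002, 0.076], 0]], grip_force=30)

```text
clock: 18.77
tcp_pos: [0.4067, 0.3765, 0.1079]
tool_rot: [-0.0, 0.663, 0.748, 0.002]
force: [-1.1, -0.7, 6.1]
grip_width: 0.0543
```

```bash
python3 mv.py 0.406 0.375 0.106 0
```

```text
clock 18.77 tcp [0.4067 0.3765 0.1079] shift [-0.0014 -0.0008  0.0019] turn z -0.0 yaw of tool y 6.87 tilt [0.0023 0.0028] F [-1.12 -0.7   6.08] T [-0.14  0.13  0.01] grip 0.0543 q [-0.94  0.46  0.14  1.97 -0.1   0.71 -0.62]
```

Emit:
jog_arm(increments=[[[0, 0, 0], [0, 0, -0.03], 0], [[0, 0, 0], [0, 0, -0.08], 0], [[0, 0, 0], [0, 0, -0.14], 0], [[0, 0, 0], [0, 0, -0.16], 0], [[0, 0, 0], [0, 0, -0.16], 0], [[0, 0, 0], [0, 0, -0.16], 0]])

```text
clock: 19.52
tcp_pos: [0.4047, 0.3747, 0.2645]
tool_rot: [-0.0, 0.663, 0.748, -0.001]
force: [0.8, -1.0, -1.1]
grip_width: 0.0544
```

```bash
python3 mv.py 0.496 -0.0255 0.266 0
python3 - <<'E'
from meas import *
s=Cam("side");s.save("side13.png",(150,140,390,380),2);t=Cam("top");t.save("top13.png",(120,150,360,310),3)
for f in faces(t,0.012): print(f)
E
```

```text
clock 19.52 tcp [0.4047 0.3747 0.2645] shift [-0.4083  0.0426 -0.001 ] turn z -0.0 yaw of tool y 6.88 tilt [-0.0018 -0.0019] F [ 0.75 -1.03 -1.12] T [-0.02  0.04 -0.02] grip 0.0544 q [-0.97  0.24  0.17  1.88 -0.05  1.03 -0.66]
(3, np.float64(0.0484), array([ 0.6163, -0.2464,  0.084 ]), array([397.1, 169.6]), np.int32(287))
```

View pics/side13.png

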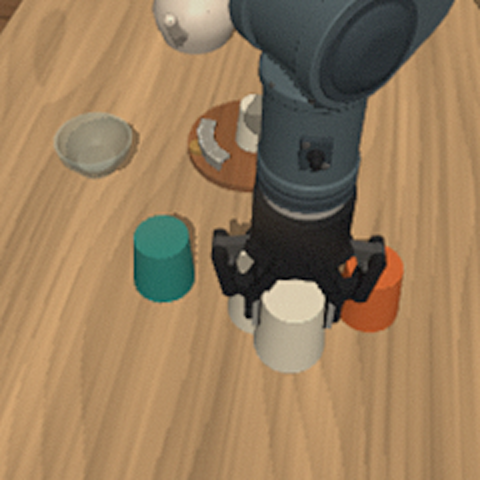

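Emit:
jog_arm(increments=[[[0, 0, 0], [-0.045, 0.005, 0], 0], [[0, 0, 0], [-0.1, 0.01, 0], 0], [[0, 0, 0], [-0.155, 0.016, 0], 0], [[0, 0, 0], [-0.21, 0.022, 0], 0], [[0, 0, 0], [-0.265, 0.028, 0], 0], [[0, 0, 0], [-0.32, 0.034, 0], 0], [[0, 0, 0], [-0.37, 0.039, 0], 0], [[0, 0, 0], [-0.408, 0.043, 0.01], 0], [[0, 0, 0], [-0.408, 0.043, 0.04], 0], [[0, 0, 0], [-0.408, 0.043, 0.055], 0], [[0, 0, 0], [-0.408, 0.043, 0.055], 0], [[0, 0, 0], [-0.408, 0.043, 0.055], 0]])

```text
clock: 21.12
tcp_pos: [0.4975, -0.0237, 0.2112]
tool_rot: [0.0, 0.663, 0.749, 0.0]
force: [-0.2, -0.0, -1.0]
grip_width: 0.0546
```

```bash
python3 mv.py 0.496 -0.0255 0.119 0
python3 - <<'E'
from meas import *
s=Cam("side");s.save("side14.png",(180,100,380,250),4)
E
```

```text
clock 21.12 tcp [ 0.4975 -0.0237  0.2112] shift [-0.0016 -0.0017  0.0922] turn z -0.0 yaw of tool y 6.97 tilt [0.0005 0.    ] F [-0.21 -0.04 -1.03] T [-0.03 -0.08  0.  ] grip 0.0546 q [-0.47  0.22  0.48  2.06 -0.13  0.89  0.21]
```

View pics/side14.png

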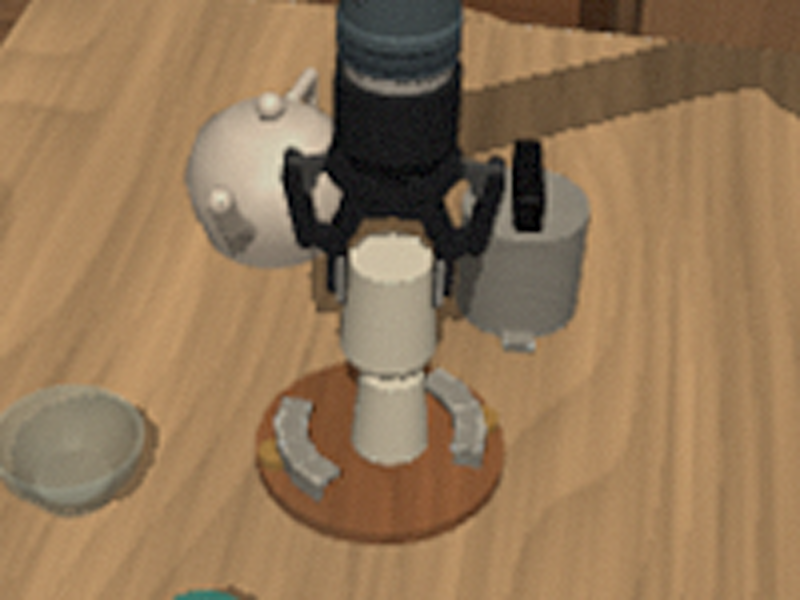

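Aligned over cup2. Lowering gently.

Emit:
jog_arm(increments=[[[0, 0, 0], [-0.002, -0.001, 0.02], 0], [[0, 0, 0], [-0.002, -0.001, 0.04], 0], [[0, 0, 0], [-0.002, -0.001, 0.055], 0], [[0, 0, 0], [-0.002, -0.001, 0.07], 0], [[0, 0, 0], [-0.002, -0.001, 0.082], 0], [[0, 0, 0], [-0.002, -0.001, 0.09], 0], [[0, 0, 0], [-0.002, -0.001, 0.092], 0], [[0, 0, 0], [-0.002, -0.001, 0.092], 0]])

```text
clock: 22.18
tcp_pos: [0.4965, -0.0268, 0.1198]
tool_rot: [-0.001, 0.664, 0.748, -0.0]
force: [-2.8, -0.0, 8.0]
grip_width: 0.0546
```

```bash
python3 mv.py 0.496 -0.0255 0.119 0
python3 - <<'E'
from meas import *
s=Cam("side");s.save("side15.png",(180,100,380,250),4)
E
```

```text
clock 22.18 tcp [ 0.4965 -0.0268  0.1198] shift [ 0.0013 -0.0003  0.0008] turn z -0.0 yaw of tool y 6.85 tilt [-0.001   0.0008] F [-2.79 -0.01  7.99] T [0.01 0.76 0.01] grip 0.0546 q [-0.41  0.38  0.43  2.11 -0.25  0.7   0.31]
```

View pics/side15.png

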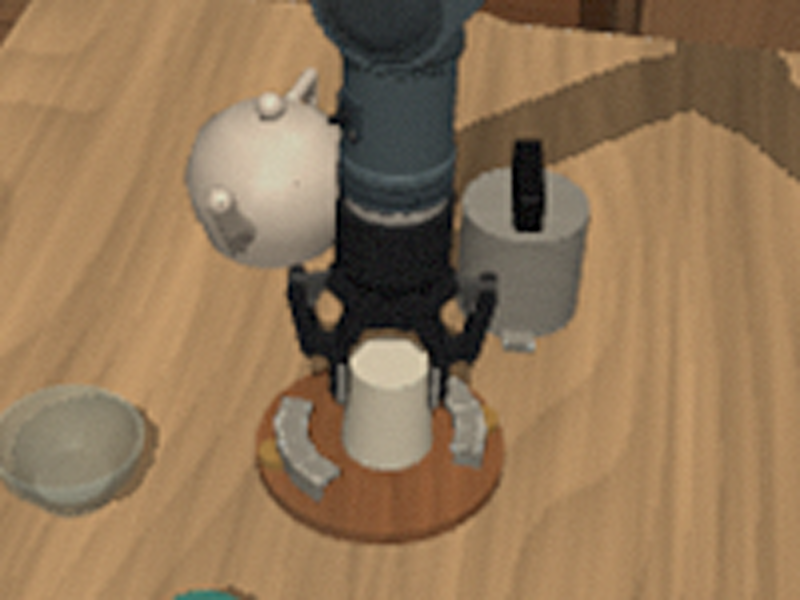

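Emit:
jog_arm(increments=[[[0, 0, 0], [0, 0, -0.001], 0.8], [[0, 0, 0], [0, 0, -0.001], 1], [[0, 0, 0], [0, 0, -0.001], 1], [[0, 0, 0], [0, 0, -0.03], 1], [[0, 0, 0], [0, 0, -0.08], 1], [[0, 0, 0], [0, 0, -0.11], 1], [[0, 0, 0], [0, 0, -0.11], 1]])

```text
clock: 23.1
tcp_pos: [0.4983, -0.0266, 0.2315]
tool_rot: [0.002, 0.663, 0.748, 0.003]
force: [-0.3, 0.4, -1.1]
grip_width: 0.085
```

```bash
python3 mv.py 0.444 0.2385 0.19 0
python3 - <<'E'
from meas import *
s=Cam("side");s.save("side16.png",(150,100,380,330),2);t=Cam("top");t.save("top16.png")
for f in faces(t): print(f)
E
```

```text
clock 23.1 tcp [ 0.4983 -0.0266  0.2315] shift [ 0.2697 -0.0225  0.0415] turn z -0.0 yaw of tool y 6.88 tilt [0.0064 0.0013] F [-0.27  0.41 -1.1 ] T [-0.01  0.05 -0.01] grip 0.085 q [-0.48  0.19  0.5   2.05 -0.11  0.92  0.2 ]
(3, np.float64(0.0497), array([ 0.6202, -0.2514,  0.072 ]), array([398. , 169.2]), np.int32(297))
(4, np.float64(0.059), array([0.444 , 0.2383, 0.079 ]), array([207.2, 231.1]), np.int32(422))
```

View pics/side16.png

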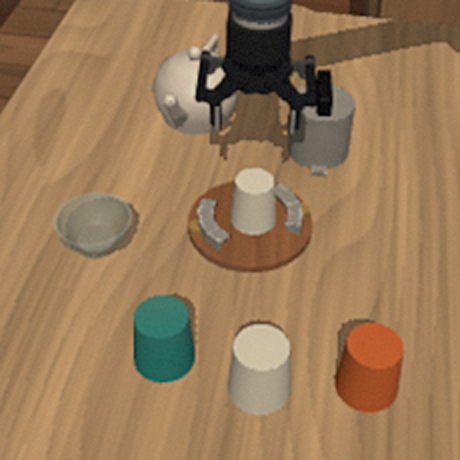

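Run:
```python
from meas import *
t=Cam("top")
h=cv2.cvtColor(t.img,cv2.COLOR_RGB2HSV)
for nm,m in (('teal',(h[:,:,0]>75)&(h[:,:,0]<100)&(h[:,:,1]>150)&(h[:,:,2]>95)),('orange',(h[:,:,0]<14)&(h[:,:,1]>220)&(h[:,:,2]>150))):
    for b in blobs(m,80): print(nm,b[0],b[1],t.plane(b[0],.079))
```

```text
teal [217.81490385 185.625     ] [207 175  23  22 416] [[0.56305581 0.21660915 0.079     ]]
orange [214.84137931 279.91724138] [203 268  24  25 435] [[0.32101588 0.21311535 0.079     ]]
```

Emit:
jog_arm(increments=[[[0, 0, 0], [0.04, -0.003, 0], 1], [[0, 0, 0], [0.09, -0.007, 0], 1], [[0, 0, 0], [0.14, -0.011, 0], 1], [[0, 0, 0], [0.19, -0.015, 0], 1], [[0, 0, 0], [0.24, -0.02, 0], 1], [[0, 0, 0], [0.27, -0.022, 0.01], 1], [[0, 0, 0], [0.27, -0.022, 0.03], 1], [[0, 0, 0], [0.27, -0.022, 0.045], 1], [[0, 0, 0], [0.27, -0.022, 0.045], 1], [[0, 0, 0], [0.27, -0.022, 0.045], 1]])

```text
clock: 24.5
tcp_pos: [0.4425, 0.2381, 0.1838]
tool_rot: [0.0, 0.664, 0.748, -0.0]
force: [-0.4, -0.0, 0.5]
grip_width: 0.0855
```

```bash
python3 mv.py 0.444 0.2385 0.098 0
python3 - <<'E'
from meas import *
s=Cam("side");s.save("side17.png",(150,140,390,340),3);t=Cam("top");t.save("top17.png",(120,150,360,310),3)
g=t.img.astype(int).sum(2)/3; hs=cv2.cvtColor(t.img,cv2.COLOR_RGB2HSV)
for b in blobs((g>135)&(hs[:,:,1]<60),60):
    if 130<b[0][0]<340 and 180<b[0][1]<250: print(b[0],b[1],t.plane(b[0],.084),t.plane(b[0],.079))
E
```

```text
clock 24.5 tcp [0.4425 0.2381 0.1838] shift [0.0002 0.0015 0.0858] turn z -0.0 yaw of tool y 6.79 tilt [-0.0001 -0.0004] F [-0.4  -0.02  0.53] T [-0.01 -0.    0.02] grip 0.0855 q [-0.84  0.26  0.29  2.06 -0.1   0.83 -0.37]
[214.44094488 231.92913386] [210 222  10  20 127] [[0.4418773  0.21907079 0.084     ]] [[0.44237864 0.21976512 0.079     ]]
```

View pics/side17.png

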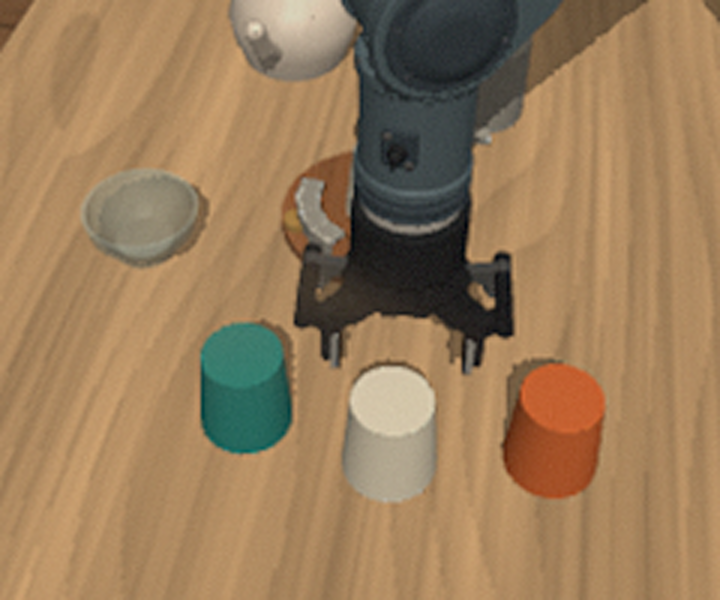

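View pics/top17.png

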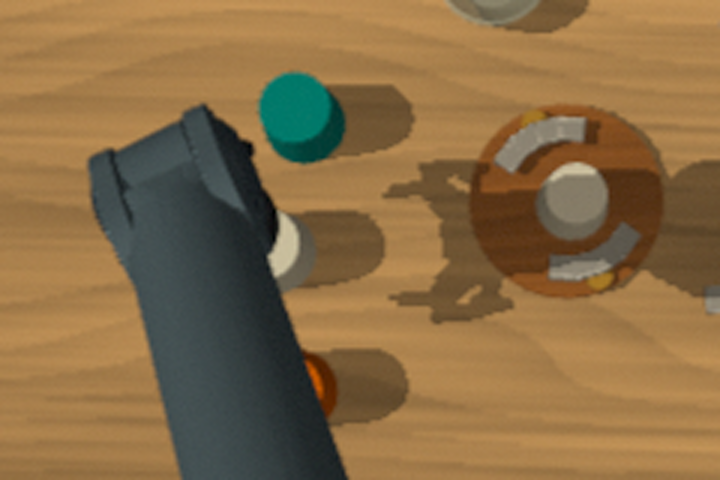

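Emit:
jog_arm(increments=[[[0, 0, 0], [0, 0.0015, 0.03], 1], [[0, 0, 0], [0, 0.0015, 0.06], 1], [[0, 0, 0], [0, 0.0015, 0.085], 1], [[0, 0, 0], [0, 0.0015, 0.085], 1], [[0, 0, 0], [0, 0.0015, 0.085], 0], [[0, 0, 0], [0, 0.0015, 0.085], 0], [[0, 0, 0], [0, 0.0015, 0.085], 0], [[0, 0, 0], [0, 0.0015, 0.085], 0], [[0, 0, 0], [0, 0.0015, 0.085], 0]], grip_force=30)

```text
clock: 25.72
tcp_pos: [0.4449, 0.2397, 0.1009]
tool_rot: [0.0, 0.664, 0.748, 0.002]
force: [-1.3, -0.6, 7.3]
grip_width: 0.0634
```

```bash
python3 mv.py 0.444 0.2385 0.098 0;  python3 - <<'E'
from meas import *
t=Cam("top"); print(t.plane([(311.3,214.7)],.084))
E
```

```text
clock 25.73 tcp [0.4449 0.2397 0.1009] shift [-0.0011 -0.0011  0.0029] turn z -0.0 yaw of tool y 6.85 tilt [0.0026 0.0022] F [-1.34 -0.64  7.34] T [-0.16  0.27 -0.01] grip 0.0634 q [-0.8   0.41  0.26  2.09 -0.17  0.65 -0.31]
[[ 0.49266119 -0.02662083  0.084     ]]
```

Emit:
jog_arm(increments=[[[0, 0, 0], [0, 0, -0.03], 0], [[0, 0, 0], [0, 0, -0.08], 0], [[0, 0, 0], [0, 0, -0.14], 0], [[0, 0, 0], [0, 0, -0.165], 0], [[0, 0, 0], [0, 0, -0.165], 0], [[0, 0, 0], [0, 0, -0.165], 0]])

```text
clock: 26.52
tcp_pos: [0.4428, 0.2386, 0.2629]
tool_rot: [-0.0, 0.663, 0.748, -0.001]
force: [-0.9, 0.2, -1.7]
grip_width: 0.0635
```

```bash
python3 mv.py 0.497 -0.0255 0.266 0
python3 - <<'E'
from meas import *
s=Cam("side");s.save("side18.png",(150,140,390,380),2)
E
```

```text
clock 26.52 tcp [0.4428 0.2386 0.2629] shift [-0.2687  0.0221 -0.003 ] turn z -0.0 yaw of tool y 6.88 tilt [-0.0015 -0.0008] F [-0.9   0.23 -1.71] T [-0.06  0.03 -0.01] grip 0.0635 q [-0.87  0.15  0.32  2.   -0.06  1.   -0.4 ]
```

View pics/side18.png

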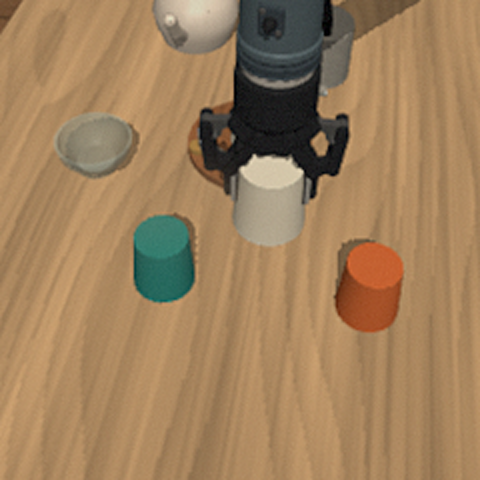

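Emit:
jog_arm(increments=[[[0, 0, 0], [-0.045, 0.004, 0], 0], [[0, 0, 0], [-0.1, 0.008, 0], 0], [[0, 0, 0], [-0.155, 0.013, 0], 0], [[0, 0, 0], [-0.21, 0.017, 0], 0], [[0, 0, 0], [-0.255, 0.021, 0], 0], [[0, 0, 0], [-0.269, 0.022, 0.01], 0], [[0, 0, 0], [-0.269, 0.022, 0.03], 0], [[0, 0, 0], [-0.269, 0.022, 0.05], 0], [[0, 0, 0], [-0.269, 0.022, 0.05], 0], [[0, 0, 0], [-0.269, 0.022, 0.05], 0]])

```text
clock: 27.82
tcp_pos: [0.4975, -0.0255, 0.2135]
tool_rot: [-0.0, 0.663, 0.748, -0.001]
force: [0.6, -0.5, -1.1]
grip_width: 0.0635
```

```bash
python3 mv.py 0.4975 -0.0255 0.112 0
python3 - <<'E'
from meas import *
s=Cam("side");s.save("side19.png",(180,100,380,250),4)
E
```

```text
clock 27.82 tcp [ 0.4975 -0.0255  0.2135] shift [-0.      0.0002  0.1015] turn z -0.0 yaw of tool y 6.88 tilt [-0.0012 -0.0006] F [ 0.62 -0.55 -1.13] T [ 0.    0.05 -0.  ] grip 0.0635 q [-0.51  0.22  0.53  2.06 -0.14  0.89  0.22]
```

View pics/side19.png

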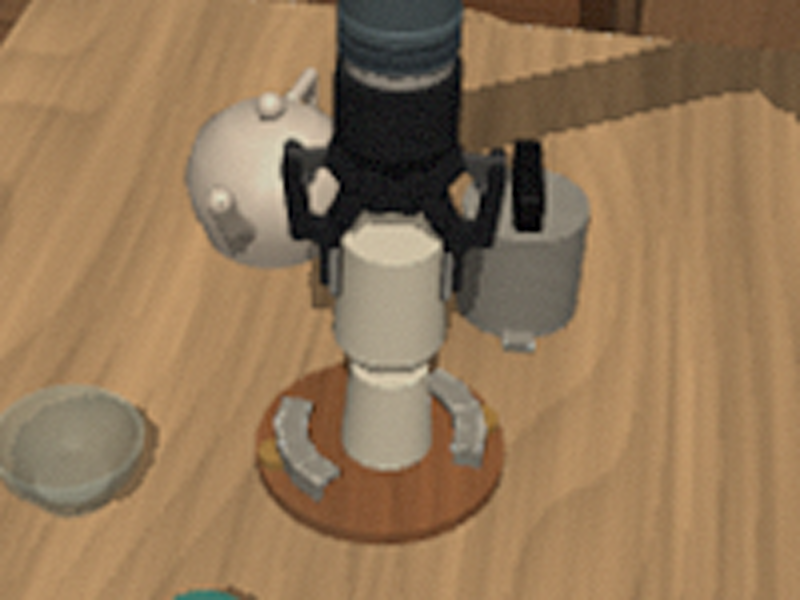

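Emit:
jog_arm(increments=[[[0, 0, 0], [0, 0, 0.02], 0], [[0, 0, 0], [0, 0, 0.04], 0], [[0, 0, 0], [0, 0, 0.055], 0], [[0, 0, 0], [0, 0, 0.07], 0], [[0, 0, 0], [0, 0, 0.085], 0], [[0, 0, 0], [0, 0, 0.096], 0], [[0, 0, 0], [0, 0, 0.102], 0], [[0, 0, 0], [0, 0, 0.102], 0], [[0, 0, 0], [0, 0, 0.102], 0]])

```text
clock: 29.0
tcp_pos: [0.4974, -0.0254, 0.1128]
tool_rot: [-0.001, 0.663, 0.748, -0.0]
force: [-3.3, 0.2, 8.4]
grip_width: 0.0636
```

```bash
python3 mv.py 0.4975 -0.0255 0.112 0
python3 - <<'E'
from meas import *
s=Cam("side");s.save("side20.png",(180,100,380,250),4)
E
```

```text
clock 29.0 tcp [ 0.4974 -0.0254  0.1128] shift [-0.0001  0.      0.0008] turn z -0.0 yaw of tool y 6.87 tilt [-0.0018  0.0013] F [-3.25  0.23  8.38] T [0.07 0.94 0.01] grip 0.0636 q [-0.44  0.4   0.46  2.11 -0.28  0.69  0.34]
```

View pics/side20.png

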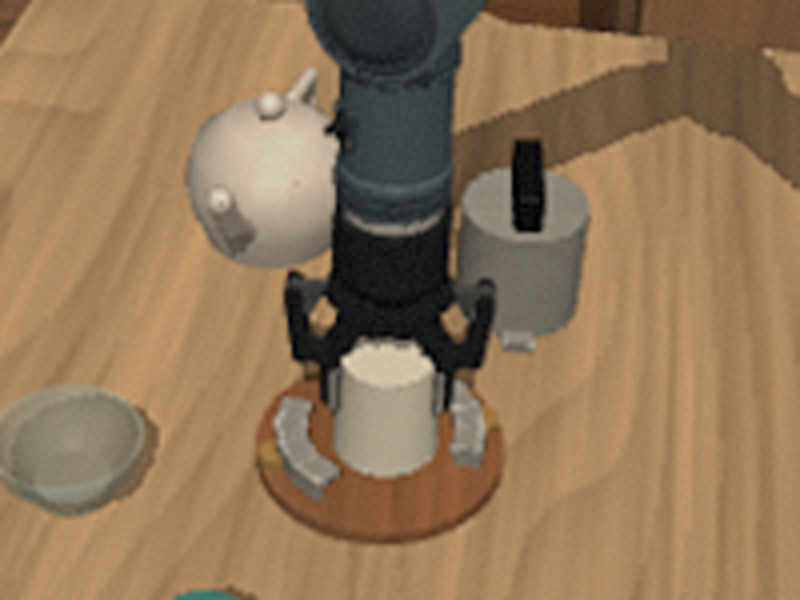

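Emit:
jog_arm(increments=[[[0, 0, 0], [0, 0, -0.001], 0.9], [[0, 0, 0], [0, 0, -0.001], 1], [[0, 0, 0], [0, 0, -0.001], 1], [[0, 0, 0], [0, 0, -0.03], 1], [[0, 0, 0], [0, 0, -0.08], 1], [[0, 0, 0], [0, 0, -0.13], 1], [[0, 0, 0], [0, 0, -0.13], 1]])

```text
clock: 29.92
tcp_pos: [0.5009, -0.0256, 0.2461]
tool_rot: [0.003, 0.663, 0.748, 0.004]
force: [0.4, -0.1, -0.6]
grip_width: 0.0855
```

```bash
python3 mv.py 0.4218 -0.2188 0.225 0
python3 - <<'E'
from meas import *
s=Cam("side");s.save("side21.png",(180,100,380,250),4);t=Cam("top");t.save("top21.png")
E
```

```text
clock 29.93 tcp [ 0.5009 -0.0256  0.2461] shift [-0.1824 -0.1018  0.02  ] turn z -0.0 yaw of tool y 6.86 tilt [0.0098 0.0019] F [ 0.35 -0.06 -0.58] T [-0.03 -0.05 -0.03] grip 0.0855 q [-0.54  0.17  0.55  2.03 -0.11  0.95  0.2 ]
```

View pics/side21.png

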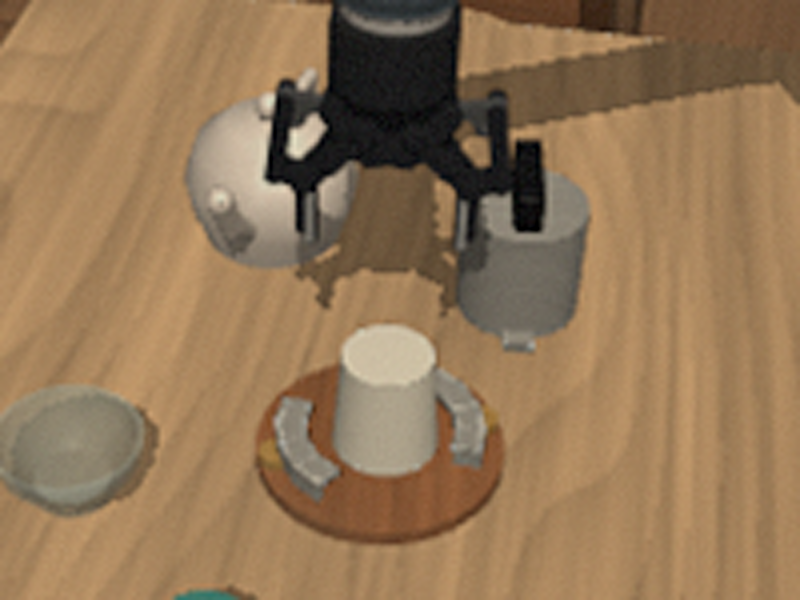

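View pics/top21.png

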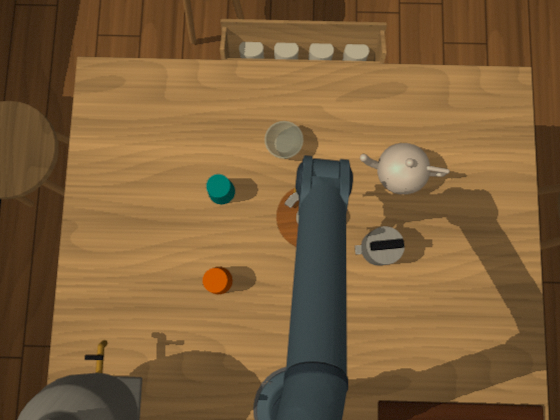

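Emit:
jog_arm(increments=[[[0, 0, 0], [-0.045, -0.025, 0], 1], [[0, 0, 0], [-0.095, -0.053, 0], 1], [[0, 0, 0], [-0.145, -0.081, 0], 1], [[0, 0, 0], [-0.182, -0.102, 0.01], 1], [[0, 0, 0], [-0.182, -0.102, 0.02], 1], [[0, 0, 0], [-0.182, -0.102, 0.02], 1], [[0, 0, 0], [-0.182, -0.102, 0.02], 1]])

```text
clock: 30.9
tcp_pos: [0.4187, -0.2167, 0.2212]
tool_rot: [-0.001, 0.662, 0.749, -0.0]
force: [-0.2, -0.0, 0.2]
grip_width: 0.0856
```

```bash
python3 mv.py 0.4218 -0.2188 0.1745 0
python3 - <<'E'
from meas import *
im=cv2.imread("pics/top21.png")[:,:,::-1].copy(); t=Cam("top");t.save("top22.png",(230,150,430,290),4); s=Cam("side");s.save("side22.png",(180,80,380,250),4)
v=cv2.cvtColor(im,cv2.COLOR_RGB2HSV)[:,:,2]
for b in blobs(v<28,60):
    if 360<b[0][0]<410 and 230<b[0][1]<260:
        r=cv2.minAreaRect(np.argwhere(b[2])[:,::-1].astype(np.float32));print('bar',b[0],b[1],r); Q=t.plane(cv2.boxPoints(r),.126);print(Q.round(4),t.plane(b[0],.126))
g=t.img.astype(int).sum(2)/3; hs=cv2.cvtColor(t.img,cv2.COLOR_RGB2HSV)
for b in blobs((g>145)&(hs[:,:,1]<60),60):
    if 280<b[0][0]<340 and 180<b[0][1]<250: print('cup4',b[0],b[1],t.plane(b[0],.091))
E
```

```text
clock 30.9 tcp [ 0.4187 -0.2167  0.2212] shift [-0.0025  0.0029  0.0467] turn z -0.0 yaw of tool y 7.05 tilt [-0.0015  0.0004] F [-0.19 -0.03  0.22] T [ 0.02 -0.02  0.03] grip 0.0856 q [-0.26  0.17  0.71  2.12 -0.14  0.9   0.65]
bar [386.61811024 244.46456693] [371 240  33  10 254] ((386.7921142578125, 244.42079162597656), (7.960297584533691, 32.33871078491211), 84.2894058227539)
[[ 0.4229 -0.17    0.126 ]
 [ 0.4329 -0.2488  0.126 ]
 [ 0.4135 -0.2505  0.126 ]
 [ 0.4036 -0.172   0.126 ]] [[ 0.41809865 -0.20989962  0.126     ]]
cup4 [310.85972851 213.78506787] [299 203  24  23 442] [[ 0.49400005 -0.02508696  0.091     ]]
```

View pics/top22.png

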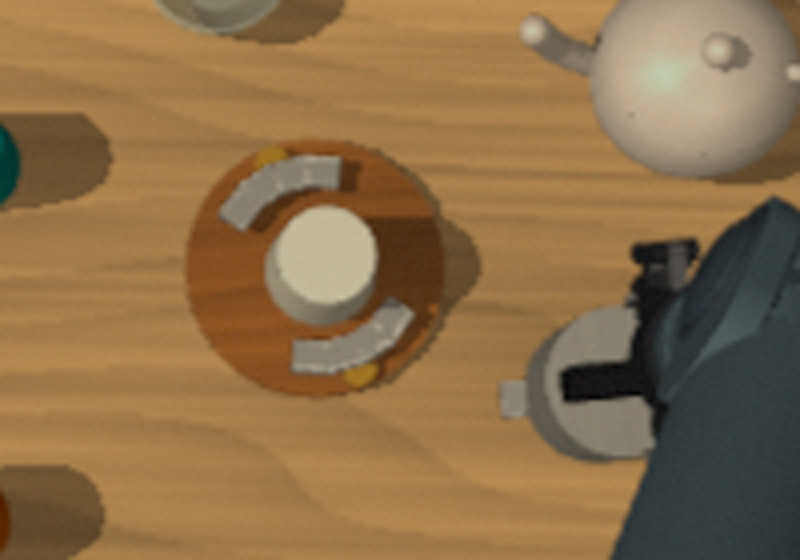

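View pics/side22.png

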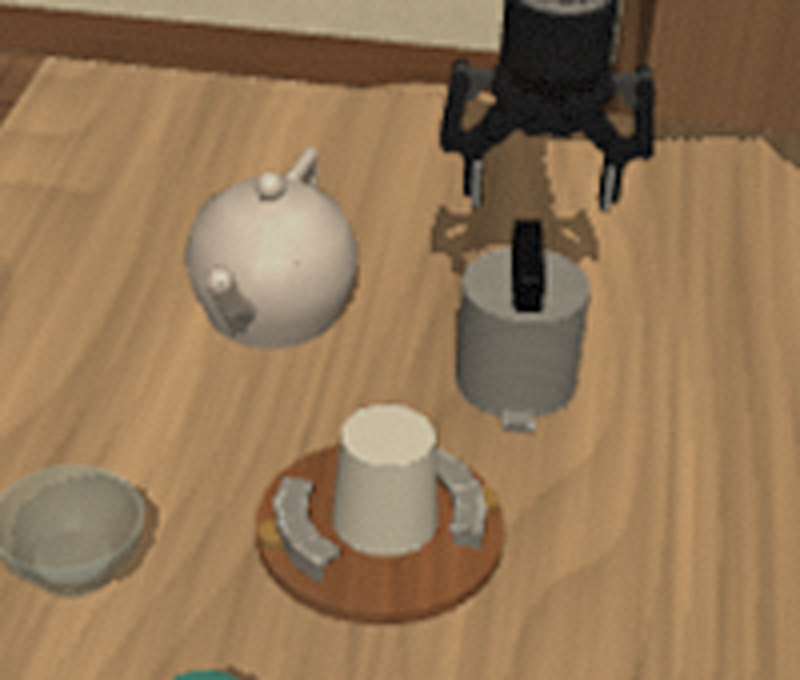

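Run:
```python
from meas import *
s=Cam("side")
v=cv2.cvtColor(s.img,cv2.COLOR_RGB2HSV)[:,:,2]
for b in blobs(v<32,60): 
    if 290<b[0][0]<330 and 130<b[0][1]<170: print('bar px',b[0],b[1])
a=np.radians(97.2); u=np.array([np.cos(a),np.sin(a)]);n=np.array([-u[1],u[0]])
for c in ((.418,-.210),(.4218,-.2188),(.420,-.2145)):
    P=[np.r_[np.array(c)+i*.04*u+j*.011*n,z] for i in(-1,1) for j in (-1,1) for z in (.094,.126)]
    q=s.proj(P);print(c,q.min(0),q.max(0))
    q=s.proj([[c[0]+.064*u[0],c[1]+.064*u[1],.008],[c[0]+.064*u[0],c[1]+.064*u[1],.001]]);print(' ear end px',q)
s.save("side23.png",(280,120,340,200),8)
```

```text
bar px [311.36 146.32] [308 135   8  23 150]
(0.418, -0.21) [307.98429191 133.35323172] [317.3890374  158.21080206]
 ear end px [[310.2287966  185.73001355]
 [310.02833869 187.47187844]]
(0.4218, -0.2188) [307.03555944 131.62769957] [316.3164947  156.28636276]
 ear end px [[309.25519114 183.719972  ]
 [309.05983333 185.46029117]]
(0.42, -0.2145) [307.47944773 132.46640393] [316.81923422 157.22170146]
 ear end px [[309.71093204 184.69706144]
 [309.51317219 186.4381459 ]]
```

View pics/side23.png

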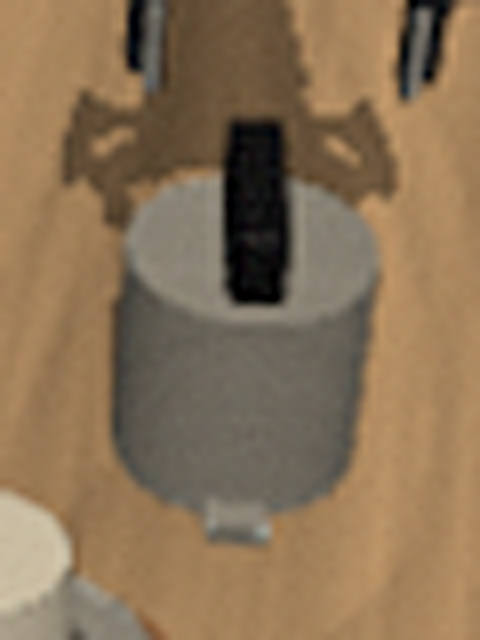

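```bash
python3 mv.py 0.4215 -0.210 0.1745 0
```

```text
clock 31.05 tcp [ 0.419  -0.2172  0.222 ] shift [0.0069 0.0033 0.0475] turn z -0.0 yaw of tool y 7.03 tilt [0.0004 0.0001] F [0.79 0.72 0.4 ] T [-0.03 -0.    0.03] grip 0.0855 q [-0.26  0.17  0.71  2.12 -0.14  0.9   0.65]
```

Emit:
jog_arm(increments=[[[0, 0, 0], [0.007, 0.003, 0.015], 1], [[0, 0, 0], [0.007, 0.003, 0.035], 1], [[0, 0, 0], [0.007, 0.003, 0.0475], 1], [[0, 0, 0], [0.007, 0.003, 0.0475], 1], [[0, 0, 0], [0.007, 0.003, 0.0475], 0], [[0, 0, 0], [0.007, 0.003, 0.0475], 0], [[0, 0, 0], [0.007, 0.003, 0.0475], 0], [[0, 0, 0], [0.007, 0.003, 0.0475], 0], [[0, 0, 0], [0.007, 0.003, 0.0475], 0], [[0, 0, 0], [0.007, 0.003, 0.0475], 0]], grip_force=80)

```text
clock: 32.3
tcp_pos: [0.4211, -0.2111, 0.1749]
tool_rot: [0.001, 0.663, 0.748, 0.0]
force: [1.1, 0.7, 3.3]
grip_width: 0.0203
```

```bash
python3 mv.py 0.4215 -0.210 0.1745 0
python3 - <<'E'
from meas import *
s=Cam("side");s.save("side24.png",(260,80,360,200),6)
E
```

```text
clock 32.3 tcp [ 0.4211 -0.2111  0.1749] shift [0.0011 0.0005 0.0004] turn z -0.0 yaw of tool y 6.88 tilt [ 0.0016 -0.0002] F [1.11 0.66 3.25] T [ 0.15 -0.13 -0.02] grip 0.0203 q [-0.23  0.26  0.68  2.15 -0.22  0.8   0.71]
```

View pics/side24.png

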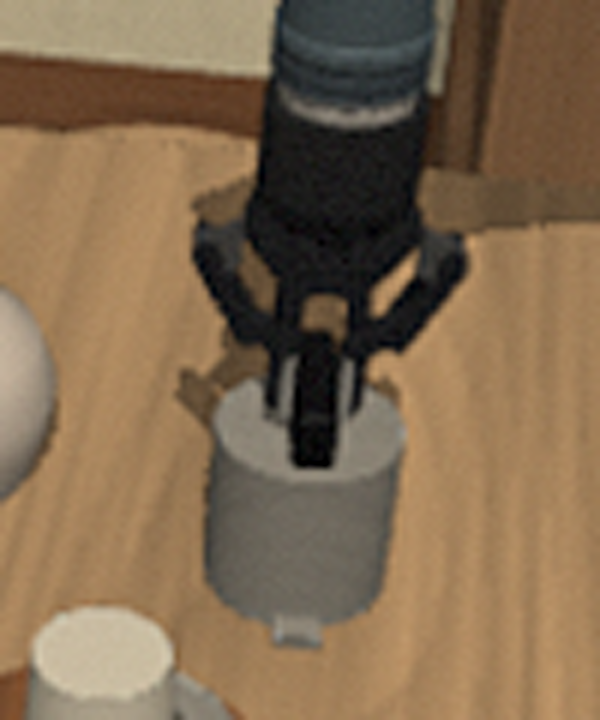

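Emit:
jog_arm(increments=[[[0, 0, 0], [0, 0, -0.02], 0], [[0, 0, 0], [0, 0, -0.06], 0], [[0, 0, 0], [0, 0, -0.1], 0], [[0, 0, 0], [0, 0, -0.135], 0], [[0, 0, 0], [0, 0, -0.135], 0], [[0, 0, 0], [0, 0, -0.135], 0]])

```text
clock: 33.1
tcp_pos: [0.4188, -0.2103, 0.3072]
tool_rot: [-0.002, 0.663, 0.748, -0.001]
force: [-0.3, -0.2, -3.9]
grip_width: 0.0205
```

```bash
python3 mv.py 0.499 -0.025 0.308 0
```

```text
clock 33.1 tcp [ 0.4188 -0.2103  0.3072] shift [ 0.1744  0.1018 -0.0009] turn z -0.0 yaw of tool y 6.88 tilt [-0.0042  0.0012] F [-0.29 -0.22 -3.87] T [ 0.03  0.06 -0.01] grip 0.0205 q [-0.33  0.01  0.72  2.04 -0.01  1.1   0.52]
```

Emit:
jog_arm(increments=[[[0, 0, 0], [0.04, 0.023, 0], 0], [[0, 0, 0], [0.08, 0.047, 0], 0], [[0, 0, 0], [0.12, 0.07, 0], 0], [[0, 0, 0], [0.155, 0.09, 0], 0], [[0, 0, 0], [0.174, 0.102, 0], 0], [[0, 0, 0], [0.174, 0.102, 0], 0], [[0, 0, 0], [0.174, 0.102, 0.02], 0], [[0, 0, 0], [0.174, 0.102, 0.02], 0], [[0, 0, 0], [0.174, 0.102, 0.02], 0]])

```text
clock: 34.22
tcp_pos: [0.5005, -0.0276, 0.2894]
tool_rot: [-0.0, 0.664, 0.747, -0.0]
force: [-0.5, 0.1, -3.7]
grip_width: 0.0207
```

```bash
python3 mv.py 0.499 -0.025 0.187 0
python3 - <<'E'
from meas import *
s=Cam("side");s.save("side25.png",(200,80,360,240),5)
# expected cover rim/ear/bar at command, and measure
a=np.radians(97);u=np.array([np.cos(a),np.sin(a)])
z0=status.state()['tcp_pos'][2]-.1745
for c in ((.4955,-.025),):
  print('ear end',s.proj([[c[0]+.064*u[0],c[1]+.064*u[1],z0+.0045]]),'bar near end top/bottom',s.proj([[c[0]+.04*u[0],c[1]+.04*u[1],z0+zz] for zz in(.126,.094)]))
  th=np.linspace(0,6.28,100)
  q=s.proj(np.c_[c[0]+.048*np.cos(th),c[1]+.048*np.sin(th),0*th+z0+.094]);print('bell top box',q.min(0),q.max(0))
E
```

```text
clock 34.23 tcp [ 0.5005 -0.0276  0.2894] shift [ 0.0028 -0.0011  0.1024] turn z -0.0 yaw of tool y 6.73 tilt [-0.0005 -0.0005] F [-0.53  0.11 -3.7 ] T [ 0.   -0.04 -0.02] grip 0.0207 q [-0.53  0.12  0.54  1.99 -0.07  1.06  0.16]
ear end [[276.42762837 195.69226724]] bar near end top/bottom [[278.1621042  150.40491607]
 [277.76329131 161.35509326]]
bell top box [258.83541978 140.40812657] [297.68224429 163.42453977]
```

View pics/side25.png

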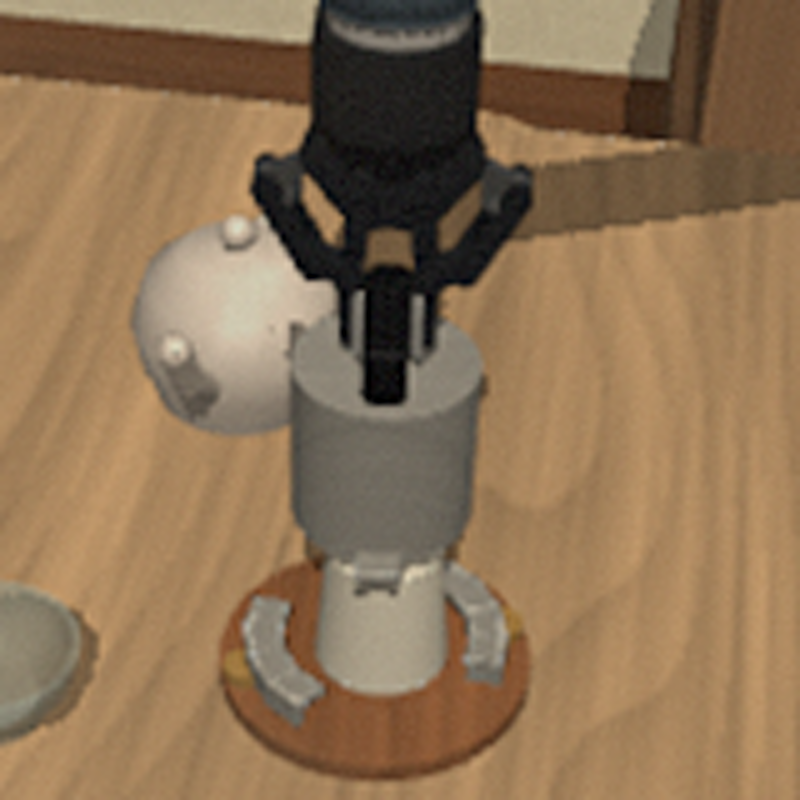

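Emit:
jog_arm(increments=[[[0, 0, 0], [0.001, -0.002, 0], 0], [[0, 0, 0], [0.001, -0.002, 0.02], 0], [[0, 0, 0], [0.001, -0.002, 0.035], 0], [[0, 0, 0], [0.001, -0.002, 0.05], 0], [[0, 0, 0], [0.001, -0.002, 0.065], 0], [[0, 0, 0], [0.001, -0.002, 0.08], 0], [[0, 0, 0], [0.001, -0.002, 0.085], 0], [[0, 0, 0], [0.001, -0.002, 0.085], 0]])

```text
clock: 35.28
tcp_pos: [0.4987, -0.0253, 0.204]
tool_rot: [-0.0, 0.663, 0.748, -0.0]
force: [0.1, -0.8, -3.9]
grip_width: 0.0206
```

```bash
python3 mv.py 0.499 -0.025 0.187 0
python3 - <<'E'
from meas import *
s=Cam("side");s.save("side26.png",(200,80,360,240),5)
E
```

```text
clock 35.27 tcp [ 0.4987 -0.0253  0.204 ] shift [0.0002 0.0004 0.017 ] turn z -0.0 yaw of tool y 6.88 tilt [-0.0006 -0.0003] F [ 0.08 -0.76 -3.93] T [-0.   -0.06 -0.  ] grip 0.0206 q [-0.5   0.24  0.52  2.06 -0.16  0.87  0.23]
```

View pics/side26.png

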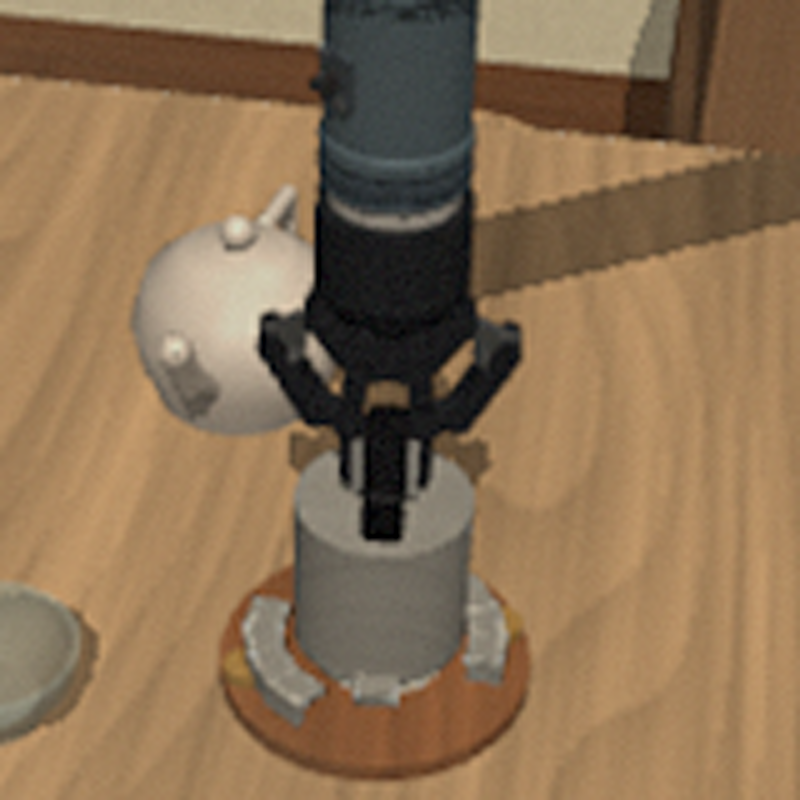

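No contact; continue to the plate.

Emit:
jog_arm(increments=[[[0, 0, 0], [0, 0, 0.008], 0], [[0, 0, 0], [0, 0, 0.014], 0], [[0, 0, 0], [0, 0, 0.017], 0], [[0, 0, 0], [0, 0, 0.0185], 0], [[0, 0, 0], [0, 0, 0.0185], 0]])

```text
clock: 35.95
tcp_pos: [0.4988, -0.0253, 0.1869]
tool_rot: [-0.001, 0.663, 0.748, 0.0]
force: [-2.9, -0.6, 4.5]
grip_width: 0.0205
```

```bash
python3 mv.py 0.499 -0.025 0.187 0
```

```text
clock 35.95 tcp [ 0.4988 -0.0253  0.1869] shift [ 0.0002  0.0002 -0.0001] turn z -0.0 yaw of tool y 6.88 tilt [-0.0008  0.0008] F [-2.91 -0.64  4.55] T [ 0.07  0.83 -0.  ] grip 0.0205 q [-0.49  0.27  0.52  2.07 -0.18  0.84  0.25]
```

Emit:
jog_arm(increments=[[[0, 0, 0.13], [0, 0, 0], 0], [[0, 0, 0.26], [0, 0, 0], 0], [[0, 0, 0.39], [0, 0, 0], 0], [[0, 0, 0.52], [0, 0, 0], 0], [[0, 0, 0.65], [0, 0, 0], 0], [[0, 0, 0.78], [0, 0, 0], 0], [[0, 0, 0.91], [0, 0, 0], 0], [[0, 0, 1.04], [0, 0, 0], 0], [[0, 0, 1.17], [0, 0, 0], 0], [[0, 0, 1.3], [0, 0, 0], 0], [[0, 0, 1.42], [0, 0, 0], 0], [[0, 0, 1.54], [0, 0, 0], 0]], grip_force=100)

```text
clock: 37.45
tcp_pos: [0.5019, -0.0268, 0.1876]
tool_rot: [0.002, 0.997, 0.074, 0.004]
force: [3.1, 0.8, -2.8]
grip_width: 0.0205
```

```bash
python3 mv.py 0.499 -0.025 0.187 0
python3 - <<'E'
from meas import *
s=Cam("side");s.save("side27.png",(200,80,360,240),5)
E
```

```text
clock 37.45 tcp [ 0.5019 -0.0268  0.1876] shift [-0.0026 -0.0022  0.0006] turn z -0.0 yaw of tool y -81.51 tilt [ 0.0084 -0.0028] F [ 3.09  0.78 -2.77] T [ 0.5  -0.8   0.44] grip 0.0205 q [-0.74  0.33  0.82  2.08 -0.32  0.85 -1.16]
```

View pics/side27.png

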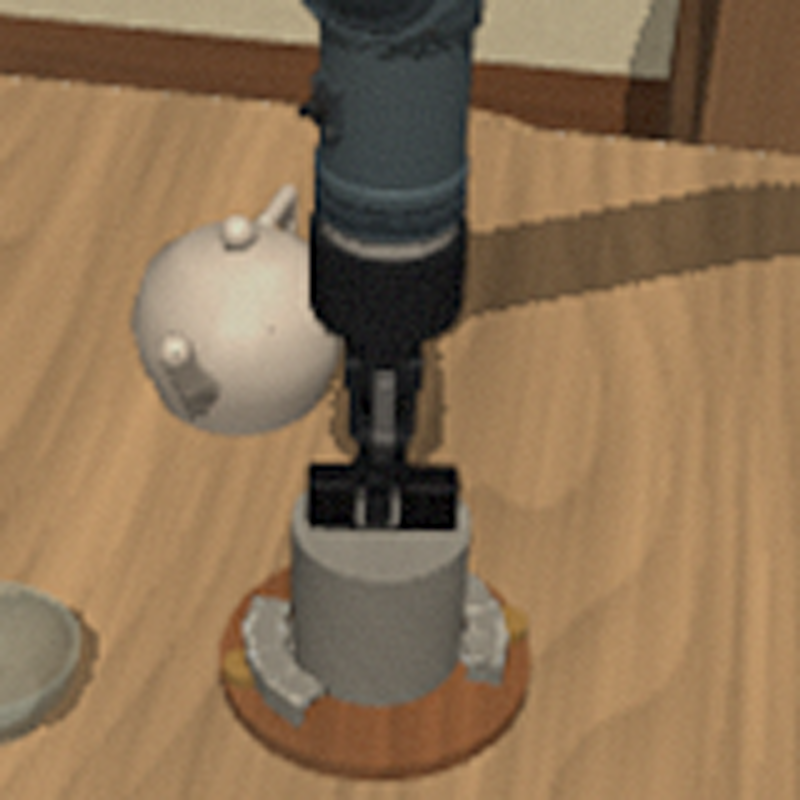

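Emit:
jog_arm(increments=[[[0, 0, 0.03], [0, 0, 0], 0], [[0, 0, 0.06], [0, 0, 0], 0], [[0, 0, 0.09], [0, 0, 0], 0], [[0, 0, 0.11], [0, 0, 0], 0], [[0, 0, 0.11], [0, 0, 0], 0], [[0, 0, 0.11], [0, 0, 0], 0]])

```text
clock: 38.25
tcp_pos: [0.501, -0.0233, 0.1872]
tool_rot: [-0.0, 1.0, 0.024, 0.002]
force: [4.8, 2.7, 4.3]
grip_width: 0.02
```

```bash
python3 mv.py 0.499 -0.025 0.187 0
```

```text
clock 38.25 tcp [ 0.501  -0.0233  0.1872] shift [-0.0021  0.0016  0.0002] turn z -0.0 yaw of tool y -87.2 tilt [0.0043 0.0006] F [4.82 2.74 4.31] T [ 0.8  -1.16  1.48] grip 0.02 q [-0.76  0.33  0.84  2.08 -0.33  0.85 -1.26]
```

Emit:
jog_arm(increments=[[[0, 0, 0.03], [0, 0, 0], 0], [[0, 0, 0.04], [0, 0, 0], 0], [[0, 0, 0.04], [0, 0, 0], 0]])

```text
clock: 38.62
tcp_pos: [0.5011, -0.0229, 0.1872]
tool_rot: [0.001, 1.0, 0.009, 0.002]
force: [4.3, 2.6, 5.5]
grip_width: 0.0201
```

```bash
python3 mv.py 0.499 -0.025 0.187 0
python3 - <<'E'
from meas import *
s=Cam("side");s.save("side28.png",(200,80,360,240),5)
E
```

```text
clock 38.62 tcp [ 0.5011 -0.0229  0.1872] shift [-0.0021  0.002   0.0002] turn z -0.0 yaw of tool y -88.92 tilt [ 0.0035 -0.0018] F [4.29 2.59 5.55] T [ 0.67 -1.13  3.1 ] grip 0.0201 q [-0.77  0.34  0.84  2.08 -0.33  0.85 -1.29]
```

View pics/side28.png

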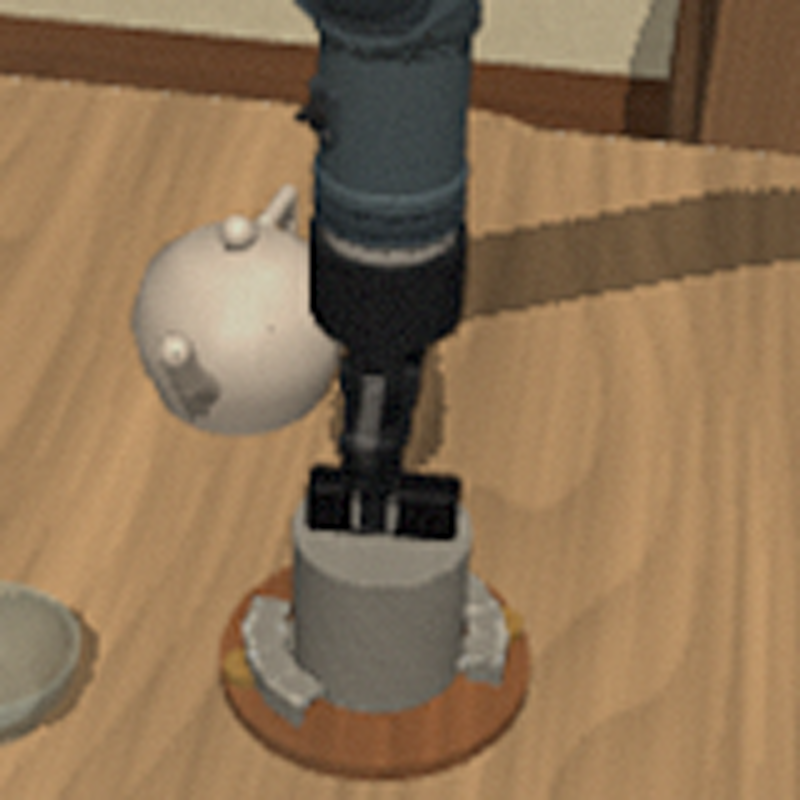

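Emit:
jog_arm(increments=[[[0, 0, -0.04], [0, 0, 0], 0], [[0, 0, -0.07], [0, 0, 0], 0], [[0, 0, -0.07], [0, 0, 0], 1], [[0, 0, -0.07], [0, 0, 0], 1], [[0, 0, -0.07], [0, 0, 0], 1], [[0, 0, -0.07], [0, 0, 0], 1], [[0, 0, -0.07], [0, 0, -0.03], 1], [[0, 0, -0.07], [0, 0, -0.08], 1], [[0, 0, -0.07], [0, 0, -0.1], 1], [[0, 0, -0.07], [0, 0, -0.1], 1]])

```text
clock: 39.92
tcp_pos: [0.4997, -0.0254, 0.2874]
tool_rot: [-0.001, 0.999, 0.035, 0.002]
force: [-0.1, -0.5, -1.5]
grip_width: 0.0853
```

```bash
python3 mv.py 0.40 0.25 0.3 0
python3 - <<'E'
from meas import *
s=Cam("side");s.save("side29.png",(200,80,360,240),5)
E
```

```text
clock 39.92 tcp [ 0.4997 -0.0254  0.2874] shift [-0.08   -0.2817 -0.0125] turn z -0.0 yaw of tool y -85.95 tilt [0.0036 0.0017] F [-0.1  -0.47 -1.46] T [-0.01 -0.08 -0.01] grip 0.0853 q [-0.88  0.15  0.93  2.   -0.14  1.05 -1.39]
```

View pics/side29.png

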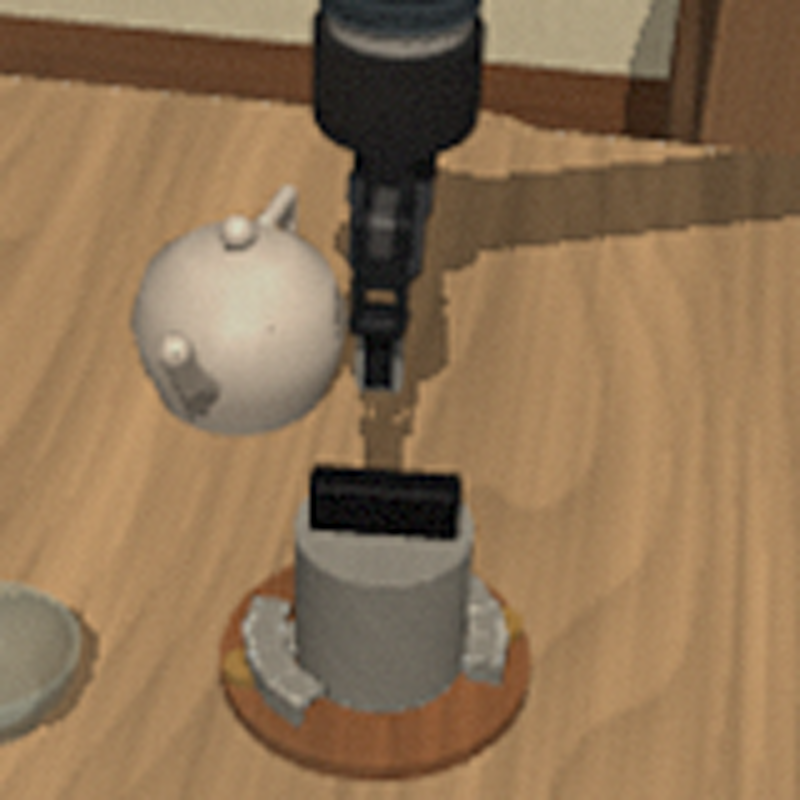

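Move the arm aside to check from the top camera against the initial picture.

Emit:
jog_arm(increments=[[[0, 0, 0], [-0.01, -0.04, 0], 1], [[0, 0, 0], [-0.025, -0.09, 0], 1], [[0, 0, 0], [-0.04, -0.14, 0], 1], [[0, 0, 0], [-0.055, -0.19, 0], 1], [[0, 0, 0], [-0.07, -0.24, 0], 1], [[0, 0, 0], [-0.08, -0.28, 0], 1], [[0, 0, 0], [-0.08, -0.28, 0], 1]])

```text
clock: 40.85
tcp_pos: [0.3963, 0.2515, 0.2839]
tool_rot: [0.001, 0.999, 0.039, -0.001]
force: [-0.0, 0.2, 0.0]
grip_width: 0.0856
```

```bash
python3 mv.py 0.40 0.25 0.3 0
python3 - <<'E'
from meas import *
s=Cam("side");t=Cam("top");t.save("top30.png",(230,140,450,280),3);s.save("side30.png")
for nm,im in (('now',t.img),('start',cv2.imread("pics/top0.png")[:,:,::-1].copy())):
  v=cv2.cvtColor(im,cv2.COLOR_RGB2HSV)[:,:,2]
  for b in blobs(v<28,60):
    if 290<b[0][0]<330 and 190<b[0][1]<230:
        r=cv2.minAreaRect(np.argwhere(b[2])[:,::-1].astype(np.float32));Q=t.plane(cv2.boxPoints(r),.138)
        e=Q[1]-Q[0],Q[2]-Q[1]; e=max(e,key=np.linalg.norm); print(nm,'bar',b[0].round(2),t.plane(b[0],.138).round(4),'angle',np.degrees(np.arctan2(e[1],e[0])))
        xy=np.argwhere(b[2])[:,::-1].astype(float);P=t.plane(xy,.138)[:,:2];w,V=np.linalg.eigh(np.cov(P.T));print('pca',np.degrees(np.arctan2(V[1,1],V[0,1])))
E
```

```text
clock 40.85 tcp [0.3963 0.2515 0.2839] shift [ 0.0035  0.0018 -0.0161] turn z -0.0 yaw of tool y -85.49 tilt [-0.0026 -0.0028] F [-0.01  0.2   0.  ] T [-0.03 -0.04  0.03] grip 0.0856 q [-1.29  0.05  0.66  2.06 -0.04  1.04 -2.1 ]
now bar [310.97 211.5 ] [[ 0.493  -0.0228  0.138 ]] angle -179.0397157832603
pca -176.14292424439807
start bar [310.71 210.43] [[ 0.4956 -0.0221  0.138 ]] angle -174.99167487846478
pca -175.00363952846013
```

View pics/top30.png

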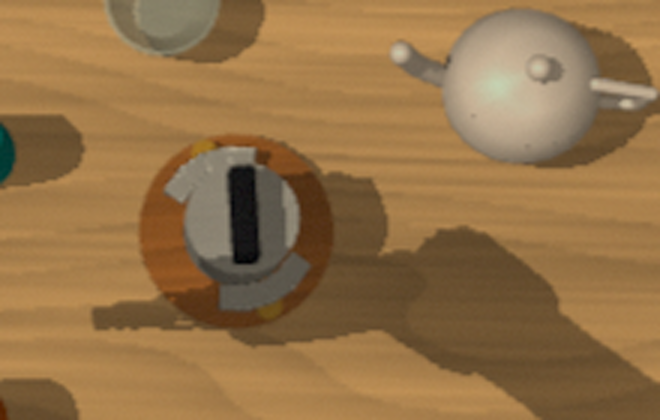

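View pics/side30.png

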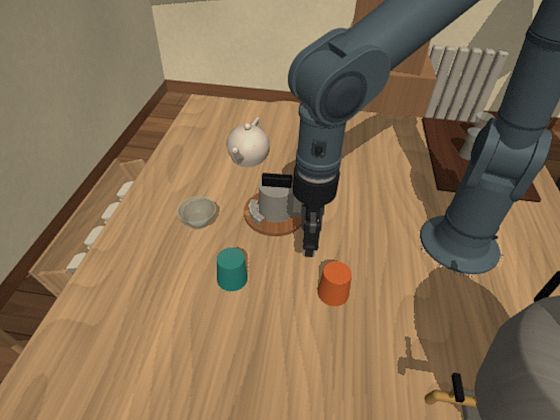

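```bash
python3 -c "
from cell import ctrl
print(ctrl.close_job())"
```

```text
the job is handed in; nothing more can be done
None
```

The job is handed in: the cover is back over the nested cups, twisted to its stops and released. The run took about 41 s of the 210 s allowed, and the interface gives no verdict.

I unlocked the cover, stood it upright on the table about 0.2 m from the stand, and nested the three white cups present (2, 3, then 4) on the plate. I saw no cup 1 in either view. I left the orange and turquoise look-alikes, the teapot and the sugar dish alone.

**Last checks:**
- **Nest:** Before the cover went back, cup 4 was about 1.5 mm from the stand's centre. Each cup was released at its table height plus the 12 mm plate, so its rim was on the plate; I could not see them again once covered.
- **Lock:** At the stops the torque rose to 3.1 N m with hardly any further turn. Neither the click nor the catch was seen directly.
- **Cover position:** The bar is within 3 mm of its starting position. It reads about 4° against 5° at the start (1° by a coarser fit), which is inside the 8° (0.14 rad) allowed.
- **Arm:** It had let go and was clear, with the measured force near zero.

**What disagreed:**
- The arm's x readings ran about 3 to 4 mm higher than the camera's.
- The cover had slipped about 9 mm along its bar during the first grasp, so I re-measured it and gripped it at the centre before putting it back.

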